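Un-nest two totes, pack the folded angle finder and stack them

ROBOT

A 6-joint arm with a two-finger parallel gripper is mounted at the origin on a cart in front of the work surface, level with it; the furniture and walls round the work are solid. World frame = base frame: x ahead of the robot, y to its left, z up, the work surface at z = 0. Lengths are in m, angles in rad, forces in N, time in s.
With the tool pointing down it reaches from about 0.375 to 0.825 m from the base axis. Payload 5.5 kg.
Tool frame: the origin (TCP) lies midway between the tips of the shut fingers; the grasp point (between the pads) lies 19 mm behind it (robot.hold_point_z is the distance from the TCP to the grasp point, in m); z points along the fingers, y is the line along which they close (so a half turn about z gives the same grasp; the last joint's range is limited). The gripper opens to 85 mm and grips with 20 to 120 N. Pads are 22 mm wide; open, the fingers measure 114 mm over their backs; the gripper's body (76 mm by 85 mm) begins 54 mm behind the grasp point. The pads swing forward as they close: fully open they stand 13 mm farther back than shut.
Start: joints at [1.329, 0.314, -0.047, 1.21, 0, 1.571], TCP at [0.144, 0.583, 0.231] pointing down, gripper open.
Joint ranges: [-2.67, 2.67], [-0.69, 1.73], [-1.03, 1.25], [-2.08, 2.16], [-1.42, 1.45], [-3.14, 3.14]. Speed limits (rad/s): [2.39, 2.39, 3.01, 3.14, 3.14, 3.14].

INTERFACE

Orientations are given as a 3x3 rotation matrix whose columns are the frame's x, y, z axes.
In Python, from station import status, capture, job, robot gives the robot as it stands.
- The arm moves only by the tool carry_out, never from a script. Its arguments are lists of equal length, an entry for each row: "dp": the shift along the tool's x, y, z in cm, a list of three; "rot": the turn, a rotation vector about the tool's x, y, z in rad, a list of three. A call has exactly 8 rows; each row shifts and turns the commanded pose from where the row before left it, along the tool's axes as they then stand; what a row does not reach is not made up. A row lasts 1/12 s, in which the tool goes at most 41.7 mm and 7.16 degrees, less where a joint would pass 70% of its speed; a pose out of reach is approached as far as the arm can. A call with a gripper value outside its range is refused whole. "hand" is the gripper's target within -1 to 1 (fully open at 1, half-way at 0, shut at -1), set as the call begins (left out, the last holds). The fingers move at their own pace and stop on an object; the grip force is fixed at half the most. Time passes only in rows, so rows that do not move let the fingers close, or fill a call up. It gives the time, the measured TCP pose, the force, the opening and the grip force at its end, in the units of the state.
- status.state(): the state, without advancing time (a new reading comes with each control period).
- capture(name): name is "side" or "top" or "wrist"; returns a dict with "img" (384x512x3 uint8, blue, green, red), "depth" (384x512 float32, m along the optical axis (not along the pixel's ray), 0 where there is no reading), "fov_y" (degrees; the focal length in pixels is half the picture's height over the tangent of half this angle, whatever the lens; pixels are square), "cx", "cy" (the principal point, pixels), "extrinsics" (4x4, takes a point from camera to world coordinates); the wrist camera has in their place "mount" (4x4, takes a point from camera to tool coordinates, whose origin is the TCP and whose axes are the flange's). Camera axes: x right, y down, z forward; pixel columns grow to the right and rows downward; lengths in m; the calibration is good to about 2 mm. A picture is of the moment at which its call begins: read the wrist's pose just before it.
- job.finish_job(): hands the job in; it is judged then, once.
The state is a dict: "t": time; "joints": joint angles; "qvel": joint speeds; "tau": joint torques, N m; "tool_pos": TCP position; "eef_rot": TCP orientation; "force": force on the tool from outside, world axes, zero at the start; "ft_torque": the same for the moment, N m; "finger_gap": opening from 0.0 (shut) to 1.0 (fully open); "grasp_force": force on a finger pad.
Only numpy, scipy, OpenCV 4.12 (cv2) and the standard library are available. Lean on these libraries where they do the work, as an engineer would, in place of code of your own. Each camera call takes 0.05 s, during which the arm holds its last target. There are 200 camera calls.

TASK

Pack the measuring kit into the two totes that stand nested on the bench. Lift the blue tote out and stand it on the clear part of the bench, fold the angle finder shut and lay it flat in the middle of the grey tote, then stack the blue tote squarely on the grey one, turned end for end so that it stands up on the saddles instead of nesting down onto the angle finder. The tape measure is to stand upright in the blue tote at the end; leave the other things on the bench where they are.

Things in the scene. Friction and masses are not known exactly. Their poses are not given: they have to be found in the camera images.
- grey_tote: Grey stack-nest tote of moulded plastic, 198 x 138 mm over the rim, 72 mm high, about 0.15 kg. Origin: centre of its underside; x along its length, z up; a yellow plate sits over the rim at its +x end. Foot 164 x 104 mm, walls lean outwards 8 degrees, floor and walls 3 mm thick. Stands with its length roughly across the robot's view; at the start the blue tote is nested in it.
- grey_tote_saddle (a point): Top of one of the grey tote's four saddles (at x = 32, y = 47 mm, z = 60 mm). Saddles are the flat tops of columns pressed 17 mm into both long walls at x = +32 and -60 mm, about 35 mm wide at the floor, 20 mm at the top; opposite columns leave 70 mm between them at the floor. A sloped stop stands behind each saddle.
- blue_tote: Blue tote, same moulding and axes as the grey. Yellow ends together it nests, its underside and rim 34 mm above the grey one's. Turned end for end (yellow ends apart) and set over the grey tote's middle, its foot rests on the grey saddles, underside 60 mm above the grey one's; free play then is 2.5 mm each way across the length (the stops' slopes guide it in from 6 mm) and 8 mm along it.
- blue_tote_rim (a point): Middle of the blue tote's +y long rim, at its top: x = 0, y = 64.5 mm, z = 72 mm in the tote's frame. The rim band is upright, 9 mm thick and 22 mm high (z = 50 to 72 mm) and runs all round; the tote can be pinched and lifted here or at the same place on the -y side (held so, its far side sags a few mm).
- blue_tote_mark (a point): Top of the blue tote's rim at the yellow end: 99 mm from its middle along its +x, 72 mm up.
- angle_finder: Folding digital angle finder lying on the bench, 0.15 kg: two aluminium legs hinged at a round black hub (32 mm across, 21 mm high) with a display. Origin: under the middle of the hub, on the hinge axis. The fixed leg runs along +x from the hub to x = 128 mm, from y = -0.5 to -14.5 mm, 18 mm high. The swing leg is alike and lies beside it on the +y side when shut; shut, the whole is 144 mm long, 29 mm wide over the legs.
- swing_leg (a joint): Opening of the angle finder in rad: 0 = shut, legs side by side; grows as the swing leg turns anticlockwise (seen from above) about the hub. Starts 0.4 to 0.7 open. A light friction hinge (0.03 N m) that stays where it is put; squeezing the legs together from outside shuts it.
- rule_middle (a point): Middle of the shut angle finder: 56 mm along +x from the hub axis, 9 mm up.
- tape_measure: Steel tape measure with a white body and yellow button, standing on edge on the bench, 39 mm thick along its x (grasp across this), 87 mm long along y (body from y = -31 to +44 mm), 69 mm high, 0.38 kg. Origin: under its middle, at its foot.
- clear_spot (a point): A point on the bench top in the middle of a clear stretch to the right of the totes, 160 mm deep (x) and 220 mm wide (y), with room to stand one tote down with its length across the robot's view.
- wood_block: Offcut block of wood behind the totes, 45 x 110 x 38 mm. To be left alone.
- screwdriver: Screwdriver with a wooden-coloured handle, 200 mm long, 27 mm thick. To be left alone.
- bit_case: Red drill bit box, 68 x 130 x 30 mm. To be left alone.

How it is judged:
On the way, in this order (a step that is already met when the one before it is completed fails the run):
1. the blue tote is out of the grey one and stands on the bench beside it (height (world z) of blue_tote below 0.008 m and angle between each of blue_tote, grey_tote's own z axis and vertical below 0.06 rad and horizontal distance between blue_tote and grey_tote above 0.13 m), for 0.2 s.
2. the angle finder lies folded shut in the grey tote (value of joint swing_leg below 0.1 rad and x of rule_middle in the frame of grey_tote between -0.04 and 0.04 m and y of rule_middle in the frame of grey_tote between -0.03 and 0.03 m and z of angle_finder in the frame of grey_tote between -0.002 and 0.012 m and angle between angle_finder's own z axis and vertical below 0.08 rad), for 0.2 s.
3. the blue tote stands stacked on the grey tote, turned end for end (z of blue_tote in the frame of grey_tote between 0.056 and 0.064 m and x of blue_tote in the frame of grey_tote between -0.011 and 0.011 m and y of blue_tote in the frame of grey_tote between -0.006 and 0.006 m and x of blue_tote_mark in the frame of grey_tote below -0.08 m and angle between each of blue_tote, grey_tote's own z axis and vertical below 0.05 rad and height (world z) of grey_tote below 0.006 m), for 0.2 s.
At the end, for the whole second after the job is handed in: Angle finder shut (0.1 rad), flat on the upright grey tote's floor, middle within 40 mm along, 30 mm across; blue tote level on the saddles (60 mm up +-4), yellow ends apart, within 11 mm along, 6 mm across; tape measure upright (0.12 rad) on the blue floor; all at rest (all of step 2 and all of step 3 and x of tape_measure in the frame of blue_tote between -0.075 and 0.075 m and y of tape_measure in the frame of blue_tote between -0.05 and 0.05 m and z of tape_measure in the frame of blue_tote between -0.002 and 0.012 m and angle between tape_measure's own z axis and vertical below 0.12 rad and linear speed of each of blue_tote, grey_tote, angle_finder, tape_measure below 0.02 m/s); the robot touches nothing.
It fails at once if the wood block, the screwdriver or the bit box is moved by more than 40 mm (distance of any of wood_block, screwdriver, bit_case from where it was at the start of the episode above 0.04 m).
It also fails if it takes over 69 s, if anything falls off the work surface, if the arm or the gripper's body presses on something with over 40 N, if the wrist force passes 120 N, or if a joint passes its speed limit or range.

## Working session

There is one attempt and no reset: what is moved stays moved. The work goes in short steps, Python scripts to look and compute and a tool call to move; the robot and the scene stay as the last step left them, time stands still between calls to the robot, and variables do not carry over. Pictures are saved under pics/ and viewed, at most 10 in all, crops included, and the job is handed in when it is done.

Besides the shell and the picture viewer there is one more tool, called by a JSON object that holds its "method" and its "body". carry_out: Moves the arm, as the interface text tells. Its arguments: {"type":"object","properties":{"dp":{"type":"array"},"rot":{"type":"array"},"hand":{"type":"number"}},"required":["dp","rot"]}

```bash
ls; mkdir -p pics; cat > h.py <<'E'
import numpy as np, cv2
from station import status, capture, job, robot
def cam(name):
    s=status.state(); c=capture(name)
    f=192/np.tan(np.radians(c["fov_y"]/2))
    if "extrinsics" in c: T=np.array(c["extrinsics"])
    else:
        W=np.eye(4);W[:3,:3]=s["eef_rot"];W[:3,3]=s["tool_pos"];T=W@np.array(c["mount"])
    return dict(img=c["img"],d=c["depth"],f=f,cx=c["cx"],cy=c["cy"],T=T)
def cloud(c):
    v,u=np.mgrid[:384,:512]; d=c["d"]
    P=np.stack([(u-c["cx"])/c["f"]*d,(v-c["cy"])/c["f"]*d,d],-1)
    P=P@c["T"][:3,:3].T+c["T"][:3,3]; P[d<=0]=np.nan
    return P
def ray(c,u,v,z):
    r=c["T"][:3,:3]@np.array([(u-c["cx"])/c["f"],(v-c["cy"])/c["f"],1]);o=c["T"][:3,3]
    return o+r*(z-o[2])/r[2]
E
python3 - <<'E'
from h import *
s=status.state(); print(s["t"],s["tool_pos"],np.round(s["eef_rot"],3),robot.hold_point_z)
a=cam("top");b=cam("side")
for n,c in(("top",a),("side",b)):
    print(n,c["T"].round(3),c["f"]); cv2.imwrite(f"pics/{n}0.png",c["img"])
np.save("pics/top0.npy",cloud(a));np.save("pics/side0.npy",cloud(b))
E
```

```text
pics
0.0 [0.14352316 0.58198578 0.23043267] [[-0.971  0.239 -0.   ]
 [ 0.239  0.971 -0.002]
 [ 0.    -0.002 -1.   ]] 0.0187
top [[-0.453 -0.815  0.362  0.032]
 [-0.892  0.411 -0.19   0.229]
 [ 0.006 -0.409 -0.913  1.336]
 [ 0.     0.     0.     1.   ]] 439.5592071441354
side [[ 0.32  -0.769  0.553 -0.204]
 [-0.947 -0.25   0.199 -0.29 ]
 [-0.014 -0.588 -0.809  1.174]
 [ 0.     0.     0.     1.   ]] 356.60695649945734
```

View pics/top0.png

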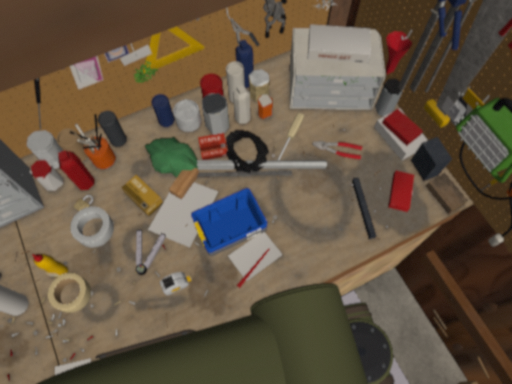

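View pics/side0.png

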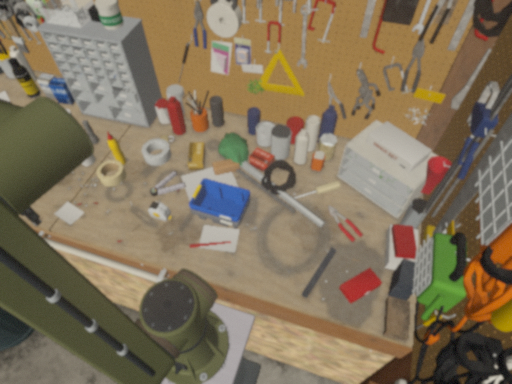

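The top view shows the nested totes at about (229,219) with the yellow end on the left at (199,232). The angle finder's hub is at (142,268) with its legs up, the tape is at (176,283), and clear bench lies near (312,205).

```bash
python3 - <<'E'
from h import *
P=np.load("pics/top0.npy");I=cv2.imread("pics/top0.png");H=cv2.cvtColor(I,cv2.COLOR_BGR2HSV)
def rep(n,m):
    q=P[m];q=q[~np.isnan(q[:,0])]
    print(n,len(q),q.mean(0).round(3),q.min(0).round(3),q.max(0).round(3))
    return q
box=np.zeros((384,512),bool);box[180:260,185:275]=1
bl=box&(H[...,0]>100)&(H[...,0]<125)&(H[...,1]>150)
q=rep("blue",bl); r=q[q[:,2]>0.095]
print("rim",len(r),cv2.minAreaRect((r[:,:2]*1000).astype(np.float32)),np.percentile(r[:,2],[5,50,95]))
ye=box&(H[...,0]>18)&(H[...,0]<35)&(H[...,1]>120); rep("yel",ye)
for n,(u,v) in dict(hub=(142,268),legA=(138,236),legB=(161,237),tape=(172,284),tapebtn=(184,281),clear=(312,205),wood=(183,183),tool=(292,135),mid=(229,218),case=(213,147),paper=(245,262)).items():
    print(n,P[v,u].round(3))
c=I[170:310,110:350];cv2.imwrite("pics/crop1.png",cv2.resize(c,None,fx=3.3,fy=3.3,interpolation=cv2.INTER_CUBIC))
E
```

```text
blue 2627 [0.5   0.086 0.063] [ 0.419 -0.005  0.028] [0.554 0.19  0.114]
rim 565 ((487.286865234375, 91.91000366210938), (194.3562469482422, 134.5620880126953), 89.1516342163086) [0.09590093 0.10409777 0.109172  ]
yel 96 [0.491 0.186 0.097] [ 0.461  0.178 -0.009] [0.522 0.193 0.114]
hub [0.49  0.386 0.024]
legA [0.594 0.362 0.019]
legB [0.559 0.299 0.019]
tape [0.392 0.321 0.066]
tapebtn [0.389 0.287 0.05 ]
clear [ 0.445 -0.184  0.001]
wood [0.689 0.165 0.042]
tool [ 0.698 -0.246  0.024]
mid [0.514 0.083 0.036]
case [0.758 0.025 0.059]
paper [0.371 0.097 0.004]
```

View pics/crop1.png

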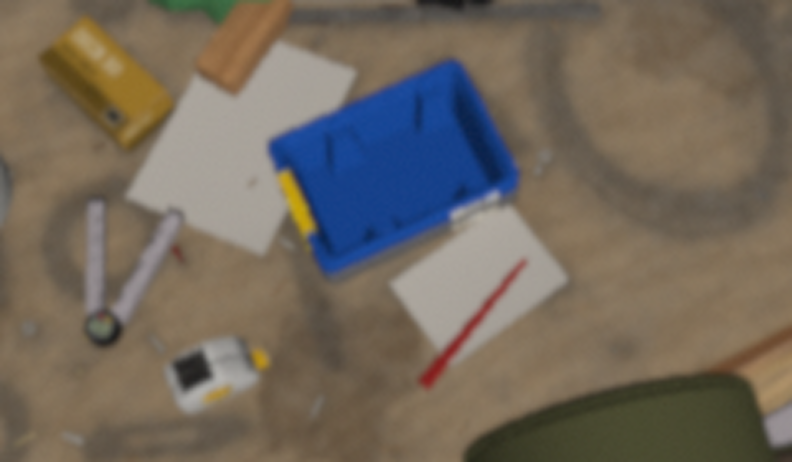

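```bash
cat >> h.py <<'E'
from scipy.spatial.transform import Rotation as R
def plan(pos,yaw=None,n=8,s=None):
    """pos: TCP target; yaw: world angle (deg) of tool y. Prints the turn about tool z and shift for n equal rows."""
    s=s or status.state(); M=np.array(s["eef_rot"]);p=np.array(s["tool_pos"])
    y0=np.degrees(np.arctan2(M[1,1],M[0,1])); yaw=y0 if yaw is None else yaw
    yz=-np.radians(yaw-y0)
    tilt=M.T@np.array([0,0,-1.])   # desired tool z in tool axes
    print("yaw now",y0.round(2),"pos",p.round(4),"turn z",yz.round(3),"tilt fix",np.cross([0,0,1],tilt).round(3))
    d=(np.array(pos)-p)*100/n
    for i in range(n):
        Mi=M@R.from_rotvec([0,0,yz*i/n]).as_matrix()
        print((Mi.T@d).round(2).tolist(),end=",")
    print("\nrot/row",(yz/n).round(4),"len/row cm",np.linalg.norm(d).round(2))
E
python3 - <<'E'
from h import *
for f in("top0","side0"):
    P=np.load(f"pics/{f}.npy").reshape(-1,3);P=P[~np.isnan(P[:,0])]
    G=np.zeros((18,22))
    for x,y,z in P:
        i=int((x-.3)/.02);j=int((y+.36)/.02)
        if 0<=i<18 and 0<=j<22: G[i,j]=max(G[i,j],z*1000)
    print("rows x .30.., cols y -.36..");print(G.astype(int))
plan([.422,.092,.20],-0.85,16)
E
```

```text
rows x .30.., cols y -.36..
[[  7  22  32  33   6   4   9   6   7   8   6   6   5   4   7   8   4   8
    5   6   4   6]
 [ 10  27  33   7   7   4  10  10   4   5   7   3   6   6   3   4   7   5
   10   7   4   5]
 [  7  31  32   5   6   4   5   3   9   4   5   3   5   3   5   2   5   7
    8   9   9  12]
 [ 20  32  30   3   4   5   7   4   1   6   6   6   5   7   4   5   3   9
    7  10   8   6]
 [ 31  35   5   4   2   4   5   6   5   5   4   5   4   5   6   4   4   7
    8   6   6   5]
 [ 30  33   6   6   7   3   3   6   7   4   4   6   3   4   3   3   5   6
  103 102 103 106]
 [ 31  28   3   2   4   5   5   5   4   4   6   4   5   2   3   4   4 109
  110 110 107 113]
 [ 30  29   4   4   4   5   4   4   4   6   6   4   5   5   4   5   6 109
  108  96  90  41]
 [ 28   3   6   4   9   5   5   3   6   6   7   6   4   5   6  11   8 106
  108  41  41  43]
 [  4   5   2   3   8   6   4   6   6   4   6   3   6   3   3   3   0 111
  102  42  41  42]
 [  7   6   7   6   5   3   4   4   5   4   4   4   7   8   5   6   4 107
  106  42  40  46]
 [  7   4   5   5   4   5   3   3   7   6   5   4
[... 2049 characters left out ...]
 6   1  30  33  34  29  17  19  19   3   5   6   7
    5   0   0   0]
 [ 13  16  15   5   4   8   5   4  18  30  32  34  31  19  24  30   3   3
    3   2   5   6]
 [  6  12  15  13   5   3   5   6  17  17   6  32  38  37  39  44  41  44
    7   3   2   4]]
yaw now 76.15 pos [0.1435 0.5821 0.2305] turn z 1.344 tilt fix [-0.002 -0.     0.   ]
[-2.42, -2.56, 0.19],[-2.63, -2.34, 0.19],[-2.82, -2.12, 0.19],[-2.98, -1.87, 0.19],[-3.13, -1.61, 0.19],[-3.26, -1.35, 0.19],[-3.36, -1.07, 0.19],[-3.43, -0.78, 0.19],[-3.49, -0.49, 0.19],[-3.52, -0.2, 0.19],[-3.52, 0.1, 0.19],[-3.5, 0.39, 0.19],[-3.46, 0.68, 0.19],[-3.39, 0.97, 0.19],[-3.29, 1.25, 0.19],[-3.18, 1.52, 0.19],
rot/row 0.084 len/row cm 3.53
```

{"method": "carry_out", "body": {"dp": [[-2.4,-2.6,0.2],[-2.6,-2.3,0.2],[-2.8,-2.1,0.2],[-3.0,-1.9,0.2],[-3.1,-1.6,0.2],[-3.3,-1.3,0.2],[-3.4,-1.1,0.2],[-3.4,-0.8,0.2]], "rot": [[0,0,0.084],[0,0,0.084],[0,0,0.084],[0,0,0.084],[0,0,0.084],[0,0,0.084],[0,0,0.084],[0,0,0.084]], "hand": 1}}

```text
t: 0.77
tool_pos: [0.2829, 0.3358, 0.2149]
eef_rot: [[-0.608, 0.794, -0.0], [0.794, 0.608, -0.0], [-0.0, -0.0, -1.0]]
force: [0.8, -0.1, 1.0]
finger_gap: 1.006
grasp_force: 0.0
```

{"method": "carry_out", "body": {"dp": [[-3.5,-0.5,0.2],[-3.5,-0.2,0.2],[-3.5,0.1,0.2],[-3.5,0.4,0.2],[-3.5,0.7,0.2],[-3.4,1.0,0.2],[-3.3,1.2,0.2],[-3.2,1.5,0.2]], "rot": [[0,0,0.084],[0,0,0.084],[0,0,0.084],[0,0,0.084],[0,0,0.084],[0,0,0.084],[0,0,0.084],[0,0,0.084]]}}

```text
t: 1.43
tool_pos: [0.4218, 0.0901, 0.1991]
eef_rot: [[0.019, 1.0, -0.0], [1.0, -0.019, 0.0], [0.0, -0.0, -1.0]]
force: [0.2, 0.2, 0.4]
finger_gap: 1.002
grasp_force: 0.0
```

```bash
python3 - <<'E'
from h import *
c=cam("wrist");cv2.imwrite("pics/w1.png",c["img"]);np.save("pics/w1.npy",cloud(c))
P=cloud(c);H=cv2.cvtColor(c["img"],cv2.COLOR_BGR2HSV)
m=(H[...,0]>100)&(H[...,0]<125)&(H[...,1]>150)&(P[...,2]>.098)&(P[...,2]<.115)
q=P[m];print(len(q),q.min(0),q.max(0),np.median(q[:,2]))
# near long rim top band
for y in (.03,.06,.09,.12,.15):
    a=q[(abs(q[:,1]-y)<.01)&(q[:,0]<.45)]
    if len(a):print(y,np.percentile(a[:,0],[3,50,97]).round(4),len(a))
plan([.422,.092,.078],-0.85,8);print(status.state()["joints"])
E
```

```text
6552 [ 0.42127552 -0.00380975  0.09801226] [0.56035178 0.19255313 0.10760211] 0.1050385154976338
0.03 [0.4217 0.4265 0.4335] 213
0.06 [0.4222 0.426  0.4297] 179
0.09 [0.4227 0.4264 0.43  ] 191
0.12 [0.4233 0.4284 0.4348] 281
0.15 [0.4231 0.4272 0.4314] 264
yaw now -1.6 pos [0.4245 0.0854 0.1988] turn z -0.013 tilt fix [ 0.002  0.004 -0.   ]
[0.09, -0.04, 1.51],[0.09, -0.04, 1.51],[0.09, -0.04, 1.51],[0.09, -0.04, 1.51],[0.09, -0.04, 1.51],[0.09, -0.04, 1.51],[0.09, -0.04, 1.51],[0.09, -0.04, 1.51],
rot/row -0.0016 len/row cm 1.51
[ 0.20215756  0.01648428 -0.4778645   1.07546432 -0.0046721   1.80087331]
```

View pics/w1.png

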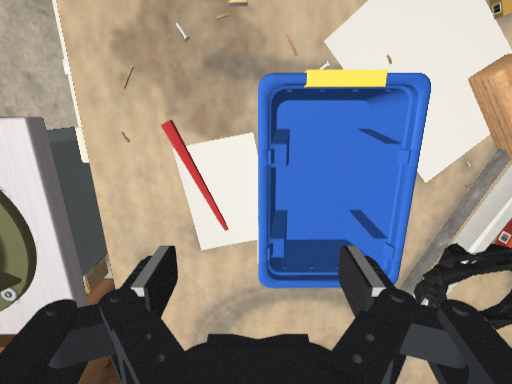

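The wrist view shows the blue rim from (262,75) to (428,285), with the yellow plate at the top at (346,78). The fingers straddle near the bottom of the picture. I'll measure again now that the arm has settled.

```bash
cat >> h.py <<'E'
def rim(c,zlo,zhi,ylo=-1,yhi=1):
    P=cloud(c);H=cv2.cvtColor(c["img"],cv2.COLOR_BGR2HSV)
    b=(H[...,0]>100)&(H[...,0]<125)&(H[...,1]>150)|((H[...,0]>18)&(H[...,0]<33)&(H[...,1]>150))
    m=b&(P[...,2]>zlo)&(P[...,2]<zhi)&(P[...,1]>ylo)&(P[...,1]<yhi)&(P[...,0]<.66)
    m=m.astype(np.uint8);k,l,st,_=cv2.connectedComponentsWithStats(m)
    q=P[l==1+st[1:,4].argmax()]
    print("rim",len(q),cv2.minAreaRect((q[:,:2]*1000).astype(np.float32)),"z",np.percentile(q[:,2],[5,50,95]).round(4),q.min(0).round(4),q.max(0).round(4))
    return q
E
python3 - <<'E'
from h import *
c=cam("wrist");q=rim(c,.098,.115)
for y in (.03,.06,.09,.12,.15):
    a=q[(abs(q[:,1]-y)<.01)&(q[:,0]<.45)]
    if len(a):print(y,np.percentile(a[:,0],[3,50,97]).round(4),len(a))
plan([.426,.092,.078],-0.85,8)
E
```

```text
rim 4658 ((543.3499755859375, 112.25138092041016), (88.58170318603516, 216.1593017578125), 25.275850296020508) z [0.1    0.1055 0.1077] [ 0.4612 -0.0031  0.098 ] [0.56   0.1939 0.1093]
yaw now -1.33 pos [0.4231 0.0881 0.1988] turn z -0.008 tilt fix [ 0.     0.002 -0.   ]
[0.05, 0.04, 1.51],[0.05, 0.04, 1.51],[0.05, 0.04, 1.51],[0.05, 0.04, 1.51],[0.05, 0.04, 1.51],[0.05, 0.04, 1.51],[0.05, 0.04, 1.51],[0.05, 0.04, 1.51],
rot/row -0.001 len/row cm 1.51
```

{"method": "carry_out", "body": {"dp": [[0.6,0.3,0],[0,0,2.2],[0,0,2.2],[0,0,2.2],[0,0,2.2],[0,0,2.2],[0,0,1.1],[0,0,0]], "rot": [[0,0,-0.01],[0,0,0],[0,0,0],[0,0,0],[0,0,0],[0,0,0],[0,0,0],[0,0,0]]}}

```text
t: 2.2
tool_pos: [0.4218, 0.099, 0.0759]
eef_rot: [[0.001, 1.0, -0.005], [1.0, -0.001, -0.001], [-0.001, -0.005, -1.0]]
force: [-1.0, -0.3, -0.2]
finger_gap: 0.998
grasp_force: 0.0
```

{"method": "carry_out", "body": {"dp": [[0,0,0],[0,0,0],[0,0,0],[0,0,0],[0,0,0],[0,0,0],[0,0,0],[0,0,0]], "rot": [[0,0,0],[0,0,0],[0,0,0],[0,0,0],[0,0,0],[0,0,0],[0,0,0],[0,0,0]], "hand": -1}}

```text
t: 2.87
tool_pos: [0.4263, 0.0979, 0.0795]
eef_rot: [[0.006, 1.0, 0.003], [1.0, -0.006, 0.0], [0.0, 0.003, -1.0]]
force: [-1.0, -0.0, 6.3]
finger_gap: 0.13
grasp_force: 57.6
```

```bash
python3 - <<'E'
from h import *
s=status.state();print(s["t"],s["tool_pos"],s["finger_gap"],s["grasp_force"],s["force"])
E
```

```text
2.8667 [0.42628125 0.09793497 0.07952734] 0.12981731193752347 57.57100044982508 [-1.01217742 -0.04143624  6.29599525]
```

{"method": "carry_out", "body": {"dp": [[0,0,-0.5],[0,0,-1],[0,0,-1.5],[0,0,-2.5],[0,0,-2.5],[0,0,-2.5],[0,0,-2.5],[0,0,-2]], "rot": [[0,0,0],[0,0,0],[0,0,0],[0,0,0],[0,0,0],[0,0,0],[0,0,0],[0,0,0]]}}

```text
t: 3.53
tool_pos: [0.4241, 0.0978, 0.2306]
eef_rot: [[0.005, 1.0, 0.0], [1.0, -0.005, 0.0], [0.0, 0.0, -1.0]]
force: [-0.0, 0.1, -0.9]
finger_gap: 0.121
grasp_force: 58.1
```

```bash
python3 - <<'E'
from h import *
s=status.state();print(s["t"],s["finger_gap"],s["grasp_force"],s["force"],s["joints"])
c=cam("side");cv2.imwrite("pics/s1.png",c["img"][130:280,120:330].repeat(3,0).repeat(3,1))
plan([.505,-.15,.235],180+(-0.3),26)
E
```

```text
3.5333 0.12130683984020871 58.14223331864923 [-0.01271497  0.14121026 -0.87521344] [ 2.26445600e-01  3.45978763e-03 -4.16912098e-01  1.15022841e+00
  3.35693509e-04  1.80221848e+00]
yaw now -0.29 pos [0.426  0.0983 0.234 ] turn z -3.141 tilt fix [ 0.005 -0.002  0.   ]
[-0.95, 0.31, -0.0],[-0.98, 0.19, -0.0],[-1.0, 0.07, -0.0],[-1.0, -0.05, -0.0],[-0.99, -0.17, -0.0],[-0.96, -0.29, -0.0],[-0.92, -0.4, -0.0],[-0.86, -0.51, -0.0],[-0.8, -0.61, -0.0],[-0.72, -0.7, -0.0],[-0.63, -0.78, -0.0],[-0.53, -0.85, -0.0],[-0.42, -0.91, -0.0],[-0.31, -0.95, -0.0],[-0.19, -0.98, -0.0],[-0.07, -1.0, -0.0],[0.05, -1.0, -0.0],[0.17, -0.99, -0.0],[0.29, -0.96, -0.0],[0.4, -0.92, -0.0],[0.51, -0.86, -0.0],[0.61, -0.8, -0.0],[0.7, -0.72, -0.0],[0.78, -0.63, -0.0],[0.85, -0.53, -0.0],[0.91, -0.42, -0.0],
rot/row -0.1208 len/row cm 1.0
```

View pics/s1.png

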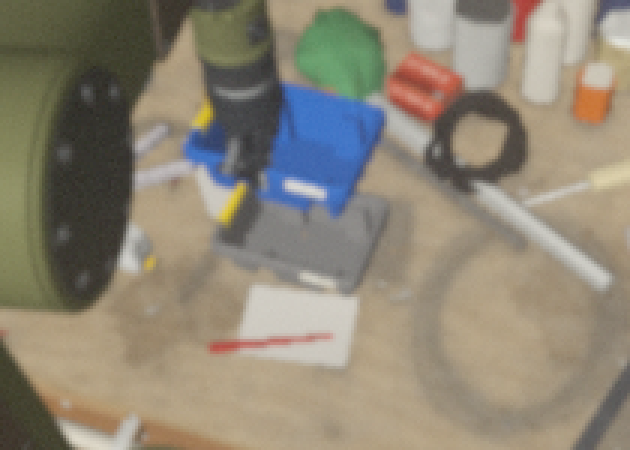

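The side view shows the blue tote hanging level at about (285,150) in the crop, and the grey tote still on the bench at (300,240). I'll turn the blue tote 180° and carry it to the clear spot.

{"method": "carry_out", "body": {"dp": [[-0.95,0.3,0],[-1.0,0.2,0],[-1.0,0.07,0],[-1.0,-0.05,0],[-1.0,-0.17,0],[-0.95,-0.3,0],[-0.9,-0.4,0],[-0.85,-0.5,0]], "rot": [[0,0,-0.1208],[0,0,-0.1208],[0,0,-0.1208],[0,0,-0.1208],[0,0,-0.1208],[0,0,-0.1208],[0,0,-0.1208],[0,0,-0.1208]]}}

```text
t: 4.25
tool_pos: [0.4478, 0.021, 0.2282]
eef_rot: [[-0.823, 0.567, -0.002], [0.567, 0.823, 0.0], [0.001, -0.001, -1.0]]
force: [-0.3, -0.5, -1.0]
finger_gap: 0.117
grasp_force: 58.0
```

{"method": "carry_out", "body": {"dp": [[-0.8,-0.6,0],[-0.7,-0.7,0],[-0.65,-0.8,0],[-0.55,-0.85,0],[-0.4,-0.9,0],[-0.3,-0.95,0],[-0.2,-1.0,0],[-0.07,-1.0,0]], "rot": [[0,0,-0.1208],[0,0,-0.1208],[0,0,-0.1208],[0,0,-0.1208],[0,0,-0.1208],[0,0,-0.1208],[0,0,-0.1208],[0,0,-0.1208]]}}

```text
t: 4.92
tool_pos: [0.4723, -0.0554, 0.2282]
eef_rot: [[-0.935, -0.355, -0.001], [-0.355, 0.935, 0.0], [0.001, 0.001, -1.0]]
force: [-0.0, 0.8, -1.5]
finger_gap: 0.121
grasp_force: 58.0
```

{"method": "carry_out", "body": {"dp": [[0.05,-1.0,0],[0.17,-1.0,0],[0.3,-0.95,0],[0.4,-0.9,0],[0.5,-0.85,0],[0.6,-0.8,0],[0.7,-0.7,0],[0.8,-0.6,0]], "rot": [[0,0,-0.1208],[0,0,-0.1208],[0,0,-0.1208],[0,0,-0.1208],[0,0,-0.1208],[0,0,-0.1208],[0,0,-0.1208],[0,0,-0.1208]]}}

```text
t: 5.58
tool_pos: [0.4961, -0.1314, 0.2282]
eef_rot: [[-0.239, -0.971, -0.001], [-0.971, 0.239, 0.001], [-0.0, 0.001, -1.0]]
force: [0.6, -0.3, -2.2]
finger_gap: 0.119
grasp_force: 58.0
```

{"method": "carry_out", "body": {"dp": [[0.85,-0.5,0],[0.9,-0.4,0],[0,0,2.5],[0,0,2.5],[0,0,2.5],[0,0,2.5],[0,0,2.5],[0,0,2]], "rot": [[0,0,-0.1208],[0,0,-0.1208],[0,0,0],[0,0,0],[0,0,0],[0,0,0],[0,0,0],[0,0,0]]}}

```text
t: 6.25
tool_pos: [0.5008, -0.1496, 0.0815]
eef_rot: [[-0.006, -1.0, -0.002], [-1.0, 0.006, 0.001], [-0.001, 0.002, -1.0]]
force: [0.7, -0.4, -1.9]
finger_gap: 0.118
grasp_force: 57.9
```

```bash
python3 - <<'E'
from h import *
s=status.state();print(s["t"],s["finger_gap"],s["force"],s["joints"])
c=cam("top");q=rim(c,.06,.2)
for x in(.36,.38,.40,.42,.44,.46,.48,.5,.52):
  a=q[abs(q[:,0]-x)<.006]
  if len(a):print(x,np.percentile(a[:,2],[50,90]).round(4))
plan([.505,-.15,.055],None,8)
E
```

```text
6.25 0.11836086289218534 [ 0.6979714  -0.35070072 -1.88261791] [-2.90468567e-01  2.83301926e-01 -4.50850800e-01  8.39223034e-01
  2.99739251e-04 -1.85538628e+00]
rim 256 ((597.1017456054688, 615.6309204101562), (29.393949508666992, 44.36807632446289), 18.559986114501953) z [0.064  0.1107 0.1338] [0.5853 0.5929 0.0601] [0.6159 0.6408 0.139 ]
yaw now 179.67 pos [ 0.4986 -0.1489  0.0781] turn z -0.0 tilt fix [ 0.007  0.002 -0.   ]
[0.01, -0.08, 0.29],[0.01, -0.08, 0.29],[0.01, -0.08, 0.29],[0.01, -0.08, 0.29],[0.01, -0.08, 0.29],[0.01, -0.08, 0.29],[0.01, -0.08, 0.29],[0.01, -0.08, 0.29],
rot/row -0.0 len/row cm 0.3
```

{"method": "carry_out", "body": {"dp": [[0,0,0.8],[0,0,0.7],[0,0,0.6],[0,0,0.4],[0,0,0.3],[0,0,0.2],[0,0,0],[0,0,0]], "rot": [[0,0,0],[0,0,0],[0,0,0],[0,0,0],[0,0,0],[0,0,0],[0,0,0],[0,0,0]]}}

```text
t: 6.97
tool_pos: [0.5025, -0.1501, 0.0536]
eef_rot: [[-0.006, -1.0, 0.0], [-1.0, 0.006, -0.0], [0.0, -0.0, -1.0]]
force: [0.1, 0.1, -2.2]
finger_gap: 0.119
grasp_force: 59.1
```

```bash
python3 - <<'E'
from h import *
s=status.state();print(s["t"],s["tool_pos"],s["finger_gap"],s["force"],s["ft_torque"])
E
```

```text
6.9667 [ 0.50252917 -0.15012387  0.05360694] 0.11903965604032062 [ 0.07730604  0.1220332  -2.22397715] [ 0.00374703 -0.06727973 -0.00556186]
```

{"method": "carry_out", "body": {"dp": [[0,0,0.3],[0,0,0.2],[0,0,0.2],[0,0,0.2],[0,0,0],[0,0,0],[0,0,0],[0,0,0]], "rot": [[0,0,0],[0,0,0],[0,0,0],[0,0,0],[0,0,0],[0,0,0],[0,0,0],[0,0,0]]}}

```text
t: 7.63
tool_pos: [0.5056, -0.1504, 0.047]
eef_rot: [[-0.005, -1.0, 0.006], [-1.0, 0.005, -0.001], [0.001, -0.006, -1.0]]
force: [4.0, 2.3, 16.4]
finger_gap: 0.12
grasp_force: 89.1
```

{"method": "carry_out", "body": {"dp": [[0,0,0],[0,0,0],[0,0,0],[0,0,0],[0,0,0],[0,0,0],[0,0,0],[0,0,0]], "rot": [[0,0,0],[0,0,0],[0,0,0],[0,0,0],[0,0,0],[0,0,0],[0,0,0],[0,0,0]], "hand": 0}}

```text
t: 8.3
tool_pos: [0.5022, -0.1501, 0.0442]
eef_rot: [[-0.006, -1.0, -0.0], [-1.0, 0.006, 0.0], [-0.0, 0.0, -1.0]]
force: [-0.3, -0.0, -0.3]
finger_gap: 0.497
grasp_force: 0.0
```

{"method": "carry_out", "body": {"dp": [[0,0,-1.5],[0,0,-2.5],[0,0,-2.5],[0,0,-2.5],[0,0,-2.5],[0,0,-2.5],[0,0,-1],[0,0,0]], "rot": [[0,0,0],[0,0,0],[0,0,0],[0,0,0],[0,0,0],[0,0,0],[0,0,0],[0,0,0]]}}

```text
t: 8.97
tool_pos: [0.5041, -0.1506, 0.1969]
eef_rot: [[-0.006, -1.0, 0.005], [-1.0, 0.006, -0.001], [0.001, -0.005, -1.0]]
force: [1.0, 0.3, 0.1]
finger_gap: 0.503
grasp_force: 0.0
```

```bash
python3 - <<'E'
from h import *
s=status.state();print(s["t"],s["tool_pos"],s["finger_gap"],s["joints"])
c=cam("top");cv2.imwrite("pics/t2.png",c["img"]);
w=cam("wrist");q=rim(w,.063,.085);cv2.imwrite("pics/w2.png",w["img"])
# angle finder: aluminium/hub by height in top cloud
P=cloud(c);m=(P[...,2]>.012)&(P[...,2]<.03)&(P[...,0]>.44)&(P[...,0]<.66)&(P[...,1]>.25)&(P[...,1]<.43)
k,l,st,ce=cv2.connectedComponentsWithStats(m.astype(np.uint8))
for i in range(1,k):
    if st[i,4]>30: q=P[l==i];print(st[i,4],q.mean(0).round(3),q.min(0).round(3),q.max(0).round(3))
E
```

```text
8.9667 [ 0.50409384 -0.15057838  0.19686066] 0.502660211176788 [-2.90267415e-01  1.88104256e-01 -2.89435082e-01  1.08839127e+00
 -1.01666793e-05 -1.85527834e+00]
rim 2755 ((393.8449401855469, -144.49954223632812), (195.30743408203125, 42.39113998413086), 87.78115844726562) z [0.0643 0.0707 0.0722] [ 0.3747 -0.2418  0.063 ] [ 0.4186 -0.047   0.0733]
434 [0.535 0.36  0.018] [0.478 0.284 0.012] [0.617 0.406 0.028]
```

View pics/w2.png

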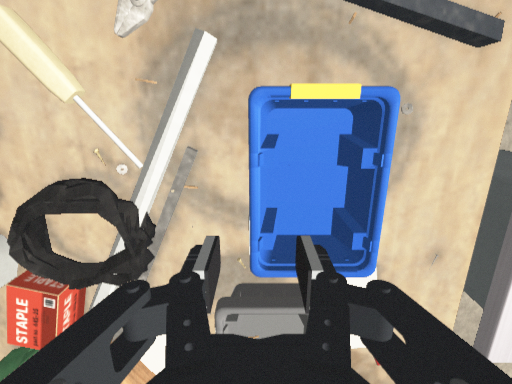

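The wrist view shows the blue tote standing flat on the clear bench at (250-400, 85-277), with its yellow plate at the top (325,91), which is the -y end. Next is the angle finder.

```bash
python3 - <<'E'
from h import *
c=cam("top");P=cloud(c)
m=(P[...,2]>.01)&(P[...,2]<.03)&(P[...,0]>.44)&(P[...,0]<.66)&(P[...,1]>.25)&(P[...,1]<.43)
q=P[m];h=np.array([.49,.386])
v=q[:,:2]-h;r=np.hypot(*v.T);a=np.degrees(np.arctan2(v[:,1],v[:,0]))
k=(r>.05)&(r<.135);print(np.histogram(a[k],np.arange(-70,10,5)))
plan([.475,.395,.21],238,16)
E
```

```text
(array([ 3,  4, 21, 63, 38,  1,  0,  0,  0,  0, 22, 55, 31, 10,  2]), array([-70, -65, -60, -55, -50, -45, -40, -35, -30, -25, -20, -15, -10,
        -5,   0,   5]))
yaw now 179.67 pos [ 0.5015 -0.1498  0.1928] turn z -1.018 tilt fix [ 0.002  0.001 -0.   ]
[-3.4, 0.19, -0.11],[-3.41, -0.03, -0.11],[-3.4, -0.25, -0.11],[-3.38, -0.46, -0.11],[-3.34, -0.68, -0.11],[-3.29, -0.89, -0.11],[-3.23, -1.1, -0.11],[-3.15, -1.3, -0.11],[-3.06, -1.5, -0.11],[-2.96, -1.69, -0.11],[-2.85, -1.87, -0.11],[-2.72, -2.05, -0.11],[-2.59, -2.22, -0.11],[-2.44, -2.38, -0.11],[-2.28, -2.53, -0.11],[-2.12, -2.67, -0.11],
rot/row -0.0636 len/row cm 3.41
```

{"method": "carry_out", "body": {"dp": [[-3.4,0.2,-0.4],[-3.4,0,-0.3],[-3.4,-0.25,-0.1],[-3.4,-0.45,-0.1],[-3.35,-0.7,-0.1],[-3.3,-0.9,-0.1],[-3.2,-1.1,-0.1],[-3.15,-1.3,-0.1]], "rot": [[0,0,-0.0636],[0,0,-0.0636],[0,0,-0.0636],[0,0,-0.0636],[0,0,-0.0636],[0,0,-0.0636],[0,0,-0.0636],[0,0,-0.0636]], "hand": 1}}

```text
t: 9.78
tool_pos: [0.4874, 0.1237, 0.2053]
eef_rot: [[0.485, -0.875, -0.003], [-0.875, -0.485, -0.001], [-0.001, 0.003, -1.0]]
force: [0.9, 0.6, -0.3]
finger_gap: 1.004
grasp_force: 0.0
```

{"method": "carry_out", "body": {"dp": [[-3.05,-1.5,-0.1],[-3.0,-1.7,-0.1],[-2.85,-1.9,-0.1],[-2.7,-2.05,-0.1],[-2.6,-2.2,-0.1],[-2.45,-2.4,-0.1],[-2.3,-2.55,-0.1],[-2.1,-2.65,-0.1]], "rot": [[0,0,-0.0636],[0,0,-0.0636],[0,0,-0.0636],[0,0,-0.0636],[0,0,-0.0636],[0,0,-0.0636],[0,0,-0.0636],[0,0,-0.0636]]}}

```text
t: 10.45
tool_pos: [0.4746, 0.3963, 0.2128]
eef_rot: [[0.85, -0.527, -0.003], [-0.527, -0.85, -0.002], [-0.001, 0.003, -1.0]]
force: [1.2, -0.2, 0.4]
finger_gap: 0.999
grasp_force: 0.0
```

```bash
python3 - <<'E'
from h import *
cam("side");cam("side")
c=cam("wrist");s=status.state();print(s["t"],s["tool_pos"],s["joints"])
cv2.imwrite("pics/w3.png",c["img"]);P=cloud(c);np.save("pics/w3.npy",P)
m=(P[...,2]>.012)&(P[...,2]<.03)&(P[...,0]>.44)&(P[...,0]<.66)&(P[...,1]>.25)&(P[...,1]<.43)
q=P[m];print(len(q),q.min(0),q.max(0))
hb=q[(q[:,2]>.0195)];print("hub",len(hb),cv2.minEnclosingCircle((hb[:,:2]*1000).astype(np.float32)),np.median(hb[:,:2],0))
E
```

```text
10.6 [0.47461666 0.39669369 0.21254848] [ 6.96162313e-01  3.59036853e-01 -2.64871652e-02  1.18873315e+00
  7.70459434e-05 -1.88951604e+00]
3212 [0.48018655 0.28628334 0.01200309] [0.65989632 0.42999581 0.02999105]
hub 506 ((574.5924682617188, 387.0323181152344), 94.70482635498047) [0.49615536 0.39323914]
```

View pics/w3.png

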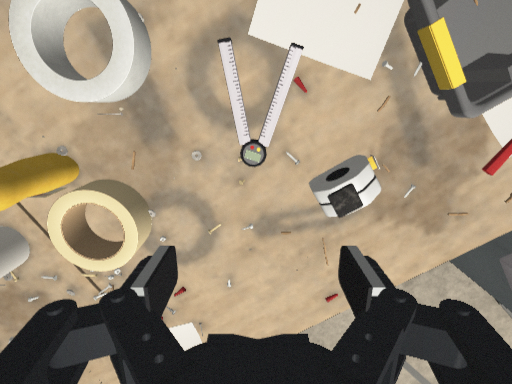

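The wrist view shows the hub at (253,153) and the leg tips at (225,41) and (296,46). The tape is at (345,187), with its button end at (375,161).

```bash
python3 - <<'E'
from h import *
c=cam("wrist")
h=ray(c,253,153,.021)[:2];a=ray(c,225,41,.018)[:2];b=ray(c,296,46,.018)[:2]
g=lambda v:np.degrees(np.arctan2(v[1],v[0]))
aa,ab=g(a-h),g(b-h);bi=(aa+ab)/2;u=np.array([np.cos(np.radians(bi)),np.sin(np.radians(bi))])
print(h,a,b,aa,ab,bi,np.linalg.norm(a-h))
t=h+.056*u;print("target",t)
plan([*t,.10],bi+270,8)
P=cloud(c)
for n,(x,y) in dict(tape1=(345,175),btn=(374,161),top=(347,187)).items():print(n,P[y,x].round(3))
E
```

```text
[0.49649446 0.38975125] [0.61402274 0.35135373] [0.56958199 0.28898087] -18.0926699604052 -54.04707893275408 -36.06987444657964 0.12364168815085072
target [0.54175923 0.35678005]
yaw now -121.96 pos [0.4748 0.3952 0.2128] turn z -6.211 tilt fix [ 0.004  0.001 -0.   ]
[0.97, -0.04, 1.41],[0.72, 0.65, 1.41],[0.06, 0.96, 1.41],[-0.63, 0.73, 1.41],[-0.96, 0.08, 1.41],[-0.74, -0.62, 1.41],[-0.09, -0.96, 1.41],[0.61, -0.75, 1.41],
rot/row -0.7764 len/row cm 1.71
tape1 [0.424 0.312 0.048]
btn [ 0.403  0.265 -0.001]
top [0.419 0.319 0.068]
```

{"method": "carry_out", "body": {"dp": [[3.9,-0.15,0],[3.8,-0.1,2],[0,0,3.5],[0,0,3.5],[0,0,3.5],[0,0,3.5],[0,0,2.5],[0,0,1.5]], "rot": [[0,0,0.072],[0,0,0],[0,0,0],[0,0,0],[0,0,0],[0,0,0],[0,0,0],[0,0,0]], "hand": 1}}

```text
t: 11.32
tool_pos: [0.5374, 0.351, 0.0113]
eef_rot: [[0.806, -0.592, -0.006], [-0.592, -0.806, -0.004], [-0.002, 0.007, -1.0]]
force: [0.1, 0.3, 0.7]
finger_gap: 0.997
grasp_force: 0.0
```

{"method": "carry_out", "body": {"dp": [[0,0,0.5],[0,0,0.4],[0,0,0],[0,0,0],[0,0,0],[0,0,0],[0,0,0],[0,0,0]], "rot": [[0,0,0],[0,0,0],[0,0,0],[0,0,0],[0,0,0],[0,0,0],[0,0,0],[0,0,0]]}}

```text
t: 11.98
tool_pos: [0.5405, 0.3552, 0.0076]
eef_rot: [[0.808, -0.59, 0.001], [-0.59, -0.808, 0.001], [0.0, -0.001, -1.0]]
force: [-0.2, -0.9, 0.3]
finger_gap: 1.001
grasp_force: 0.0
```

{"method": "carry_out", "body": {"dp": [[0,0,0],[0,0,0],[0,0,0],[0,0,0],[0,0,0],[0,0,0],[0,0,0],[0,0,0]], "rot": [[0,0,0],[0,0,0],[0,0,0],[0,0,0],[0,0,0],[0,0,0],[0,0,0],[0,0,0]], "hand": -1}}

```text
t: 12.65
tool_pos: [0.5401, 0.3546, 0.0075]
eef_rot: [[0.807, -0.59, 0.0], [-0.59, -0.807, -0.0], [0.0, 0.0, -1.0]]
force: [-2.3, -2.2, 7.2]
finger_gap: 0.336
grasp_force: 53.6
```

```bash
sed -i 's|yz=-np.radians(yaw-y0)|yz=-np.radians((yaw-y0+180)%360-180)|' h.py; python3 - <<'E'
from h import *
s=status.state();print(s["t"],s["tool_pos"],s["finger_gap"],s["grasp_force"],s["force"])
c=cam("wrist");cv2.imwrite("pics/w4.png",c["img"])
E
```

```text
12.65 [0.54012836 0.3545611  0.00750615] 0.33567855851206246 53.56961628422141 [-2.27870288 -2.16313693  7.15299411]
```

View pics/w4.png

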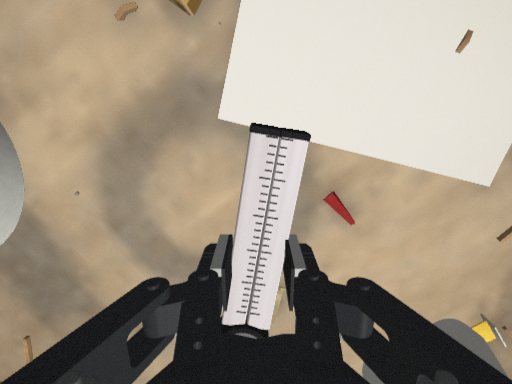

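The wrist view shows the legs shut together from (248,328) to (280,130), held between the pads. Measuring their direction.

```bash
python3 - <<'E'
from h import *
c=cam("wrist")
pt=lambda u,v:ray(c,u,v,.018)[:2]
for p,q in(((252,135),(229,320)),((308,140),(271,325)),((279,140),(248,322))):
    d=pt(*p)-pt(*q);print(pt(*p),pt(*q),np.degrees(np.arctan2(d[1],d[0])),np.hypot(*d))
print("tool y yaw-270",np.degrees(np.arctan2(-.807,-.59))-270+360)
# grey tote: top camera
t=cam("top");P=cloud(t);m=(P[...,2]>.064)&(P[...,2]<.082)&(P[...,0]>.38)&(P[...,0]<.6)&(P[...,1]>-.04)&(P[...,1]<.24)
k,l,st,_=cv2.connectedComponentsWithStats(m.astype(np.uint8));q=P[l==1+st[1:,4].argmax()]
print(len(q),cv2.minAreaRect((q[:,:2]*1000).astype(np.float32)),np.median(q[:,2]),q.min(0),q.max(0))
E
```

```text
[0.59364534 0.31941593] [0.51742379 0.39239899] -43.756590268314106 0.10552844200546962
[0.57646054 0.29980472] [0.50027126 0.37495982] -44.60848462564826 0.10701913521452996
[0.58441031 0.31066404] [0.5098409  0.38442719] -44.68857355953843 0.10488851119823181
tool y yaw-270 -36.170644139183025Traceback (most recent call last):
  File "<stdin>", line 9, in <module>
ValueError: attempt to get argmax of an empty sequence
```

{"method": "carry_out", "body": {"dp": [[0,0,0],[0,0,0],[0,0,0],[0,0,0],[0,0,0.2],[0,0,0.2],[0,0,0],[0,0,0]], "rot": [[0,0,0],[0,0,0],[0,0,0],[0,0,0],[0,0,0.075],[0,0,0.07],[0,0,0],[0,0,0]], "hand": 0}}

```text
t: 13.47
tool_pos: [0.54, 0.3548, 0.0027]
eef_rot: [[0.715, -0.699, -0.0], [-0.699, -0.715, -0.0], [-0.0, 0.0, -1.0]]
force: [-0.6, 0.6, 0.0]
finger_gap: 0.495
grasp_force: 0.0
```

{"method": "carry_out", "body": {"dp": [[0,0,0],[0,0,0],[0,0,0],[0,0,0],[0,0,0],[0,0,0],[0,0,0],[0,0,0]], "rot": [[0,0,0],[0,0,0],[0,0,0],[0,0,0],[0,0,0],[0,0,0],[0,0,0],[0,0,0]], "hand": -1}}

```text
t: 14.13
tool_pos: [0.5401, 0.3547, 0.0033]
eef_rot: [[0.714, -0.7, 0.0], [-0.7, -0.714, -0.0], [0.0, -0.0, -1.0]]
force: [-2.6, -1.6, 5.9]
finger_gap: 0.314
grasp_force: 59.8
```

{"method": "carry_out", "body": {"dp": [[0,0,-1],[0,0,-2],[0,0,-3],[0,0,-3],[0,0,-3],[0,0,-3],[0,0,-3],[0,0,-2]], "rot": [[0,0,0],[0,0,0],[0,0,0],[0,0,0],[0,0,0],[0,0,0],[0,0,0],[0,0,0]]}}

```text
t: 14.8
tool_pos: [0.5409, 0.3555, 0.2066]
eef_rot: [[0.714, -0.7, 0.003], [-0.7, -0.714, 0.002], [0.001, -0.004, -1.0]]
force: [0.6, -0.4, -2.3]
finger_gap: 0.314
grasp_force: 58.8
```

```bash
python3 - <<'E'
from h import *
s=status.state();print(s["t"],s["tool_pos"],s["finger_gap"],s["grasp_force"],s["force"])
c=cam("wrist");P=cloud(c);I=c["img"];cv2.imwrite("pics/w5.png",I)
H=cv2.cvtColor(I,cv2.COLOR_BGR2HSV)
zt=s["tool_pos"][2]
m=(P[...,2]>zt-.02)&(P[...,2]<zt+.04);m[240:]=0
ys,xs=np.nonzero(m);q=P[m];print(len(q),np.median(q,0),xs.min(),xs.max(),ys.min())
r=cv2.minAreaRect((q[:,:2]*1000).astype(np.float32));print(r, np.percentile(q[:,2],[2,50,98]))
t=cam("top");P=cloud(t);m=(P[...,2]>.06)&(P[...,2]<.09)&(P[...,0]>.38)&(P[...,0]<.6)&(P[...,1]>-.04)&(P[...,1]<.24)
q=P[m];print(len(q))
if len(q):print(cv2.minAreaRect((q[:,:2]*1000).astype(np.float32)),np.median(q[:,2]),q.min(0),q.max(0))
E
```

```text
14.8 [0.54090444 0.35547165 0.20663652] 0.31434639844999396 58.81824731826782 [ 0.6395893  -0.42432544 -2.28383346]
6857 [0.57240416 0.32713301 0.22051097] 220 295 125
((568.6676025390625, 328.5947570800781), (40.121150970458984, 58.52143478393555), 45.21603012084961) [0.21279859 0.22051097 0.22175244]
0
```

```bash
python3 - <<'E'
from h import *
plan([.491,.23,.21],179.4,8)
E
```

```text
yaw now -134.45 pos [0.5424 0.3564 0.2079] turn z 0.805 tilt fix [-0.008 -0.002  0.   ]
[0.65, 1.58, -0.04],[0.8, 1.5, -0.04],[0.95, 1.42, -0.04],[1.09, 1.31, -0.04],[1.21, 1.2, -0.04],[1.33, 1.07, -0.04],[1.43, 0.93, -0.04],[1.52, 0.78, -0.04],
rot/row 0.1007 len/row cm 1.71
```

{"method": "carry_out", "body": {"dp": [[0.65,1.6,0],[0.8,1.5,0],[0.95,1.4,0],[1.1,1.3,0],[1.2,1.2,0],[1.35,1.05,0],[1.45,0.95,0],[1.5,0.8,0]], "rot": [[0,0,0.1],[0,0,0.1],[0,0,0.1],[0,0,0.1],[0,0,0.1],[0,0,0.1],[0,0,0.1],[0,0,0.1]]}}

```text
t: 15.57
tool_pos: [0.4879, 0.2271, 0.2015]
eef_rot: [[-0.01, -1.0, -0.002], [-1.0, 0.01, -0.001], [0.001, 0.002, -1.0]]
force: [-0.2, 0.8, -1.8]
finger_gap: 0.309
grasp_force: 58.8
```

```bash
python3 - <<'E'
from h import *
cam("side");cam("side");cam("side")
c=cam("wrist");P=cloud(c);cv2.imwrite("pics/w6.png",c["img"])
s=status.state();zt=s["tool_pos"][2]
m=(P[...,2]>.06)&(P[...,2]<.082)&(P[...,1]<.22)&(P[...,1]>-.03)&(P[...,0]<.6)
q=P[m];print(len(q));print(cv2.minAreaRect((q[:,:2]*1000).astype(np.float32)),np.median(q[:,2]),q.min(0),q.max(0))
for y in(.02,.05,.08,.11,.14,.17):
    a=q[(abs(q[:,1]-y)<.008)];print(y,len(a),a[:,0].min().round(4),a[:,0].max().round(4),a[a[:,0]>.5][:,0].min())
# finder
m=(P[...,2]>zt+.003)&(P[...,2]<zt+.03);m[250:]=0
q=P[m];print(cv2.minAreaRect((q[:,:2]*1000).astype(np.float32)),q.min(0),q.max(0))
plan([.491,.094,.21],179.4,8)
E
```

```text
4886
((486.4742126464844, 128.61605834960938), (130.67124938964844, 138.63555908203125), 89.68458557128906) 0.07074992238009933 [0.41681337 0.06296333 0.06000076] [0.55574997 0.19409855 0.07488826]Traceback (most recent call last):
  File "<stdin>", line 8, in <module>
    return umr_minimum(a, axis, None, out, keepdims, initial, where)
ValueError: zero-size array to reduction operation minimum which has no identity
```

View pics/w6.png

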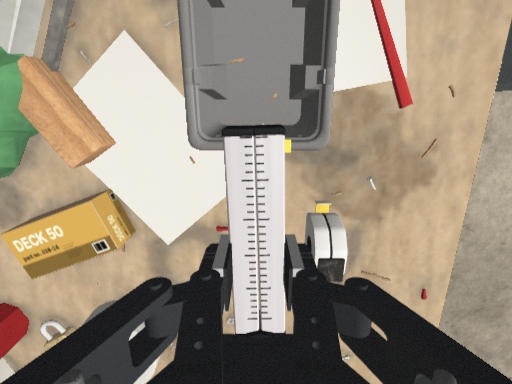

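The wrist view shows the grey tote at the top, with its rim edges at x≈183 and 336 and its yellow end at v≈145. The shut finder is held straight, its tip at (253,128).

```bash
python3 - <<'E'
from h import *
c=cam("wrist");s=status.state();zt=s["tool_pos"][2];print(s["tool_pos"])
t=ray(c,254,127,zt+.0145);m=t+[0,.072,0];print("tip",t,"mid",m)
l=[ray(c,*p,zt+.0145)[:2] for p in((227,140),(233,325),(284,140),(284,330))];print(np.array(l).round(4))
off=m-s["tool_pos"];print(off)
plan([.487-off[0],.094-off[1],.10],179.7,8)
plan([.487-off[0],.094-off[1],.009],179.7,16)
E
```

```text
[0.4889863  0.22841022 0.20232678]
tip [0.48977248 0.16026532 0.21682678] mid [0.48977248 0.23226532 0.21682678]
[[0.502  0.1659]
 [0.5025 0.2685]
 [0.4763 0.166 ]
 [0.4738 0.2722]]
[0.00078619 0.0038551  0.0145    ]
yaw now 179.78 pos [0.489  0.2284 0.2023] turn z 0.001 tilt fix [ 0.  0. -0.]
[1.73, 0.03, 1.28],[1.73, 0.03, 1.28],[1.73, 0.03, 1.28],[1.73, 0.03, 1.28],[1.73, 0.03, 1.28],[1.73, 0.03, 1.28],[1.73, 0.03, 1.28],[1.73, 0.03, 1.28],
rot/row 0.0002 len/row cm 2.15
yaw now 179.78 pos [0.489  0.2284 0.2023] turn z 0.001 tilt fix [ 0.  0. -0.]
[0.86, 0.01, 1.21],[0.86, 0.01, 1.21],[0.86, 0.01, 1.21],[0.86, 0.01, 1.21],[0.86, 0.01, 1.21],[0.86, 0.01, 1.21],[0.86, 0.01, 1.21],[0.86, 0.01, 1.21],[0.86, 0.01, 1.21],[0.86, 0.01, 1.21],[0.86, 0.01, 1.21],[0.86, 0.01, 1.21],[0.86, 0.01, 1.21],[0.86, 0.01, 1.21],[0.86, 0.01, 1.21],[0.86, 0.01, 1.21],
rot/row 0.0001 len/row cm 1.49
```

{"method": "carry_out", "body": {"dp": [[3.45,0.05,0],[3.45,0.05,0],[3.45,0.05,0],[3.45,0.05,0],[0,0,2.5],[0,0,3],[0,0,3],[0,0,3]], "rot": [[0,0,0],[0,0,0],[0,0,0],[0,0,0],[0,0,0],[0,0,0],[0,0,0],[0,0,0]]}}

```text
t: 16.48
tool_pos: [0.4871, 0.0905, 0.0868]
eef_rot: [[-0.004, -1.0, 0.001], [-1.0, 0.004, 0.001], [-0.001, -0.001, -1.0]]
force: [-0.2, 0.3, -1.9]
finger_gap: 0.312
grasp_force: 58.9
```

{"method": "carry_out", "body": {"dp": [[0,0,1.5],[0,0,1.5],[0,0,1.5],[0,0,1.2],[0,0,0.9],[0,0,0.6],[0,0,0.3],[0,0,0]], "rot": [[0,0,0],[0,0,0],[0,0,0],[0,0,0],[0,0,0],[0,0,0],[0,0,0],[0,0,0]]}}

```text
t: 17.15
tool_pos: [0.4862, 0.0903, 0.0124]
eef_rot: [[-0.005, -1.0, -0.001], [-1.0, 0.005, -0.0], [0.0, 0.001, -1.0]]
force: [-0.1, -0.7, -1.7]
finger_gap: 0.314
grasp_force: 58.9
```

```bash
python3 - <<'E'
from h import *
s=status.state();print(s["t"],s["tool_pos"],s["finger_gap"],s["force"],s["ft_torque"])
E
```

```text
17.15 [0.48621644 0.09034157 0.0124436 ] 0.3136129121443562 [-0.06001593 -0.68105903 -1.66597369] [-0.02566304 -0.00916881  0.00105033]
```

{"method": "carry_out", "body": {"dp": [[0,0,0.3],[0,0,0.2],[0,0,0],[0,0,0],[0,0,0],[0,0,0],[0,0,0],[0,0,0]], "rot": [[0,0,0],[0,0,0],[0,0,0],[0,0,0],[0,0,0],[0,0,0],[0,0,0],[0,0,0]]}}

```text
t: 17.82
tool_pos: [0.4864, 0.0902, 0.008]
eef_rot: [[-0.005, -1.0, 0.0], [-1.0, 0.005, 0.0], [-0.0, -0.0, -1.0]]
force: [-0.4, -1.4, -1.9]
finger_gap: 0.313
grasp_force: 58.9
```

{"method": "carry_out", "body": {"dp": [[0,0,0],[0,0,0],[0,0,0],[0,0,0],[0,0,0],[0,0,0],[0,0,0],[0,0,0]], "rot": [[0,0,0],[0,0,0],[0,0,0],[0,0,0],[0,0,0],[0,0,0],[0,0,0],[0,0,0]], "hand": -0.05}}

```text
t: 18.48
tool_pos: [0.4863, 0.0902, 0.0079]
eef_rot: [[-0.005, -1.0, 0.0], [-1.0, 0.005, 0.0], [-0.0, -0.0, -1.0]]
force: [0.3, -0.5, 0.8]
finger_gap: 0.479
grasp_force: 0.0
```

{"method": "carry_out", "body": {"dp": [[0,0,-1.5],[0,0,-3],[0,0,-3],[0,0,-3],[0,0,-3],[-3,0,-3],[-3.5,0,-2.5],[-3.5,0,0]], "rot": [[0,0,0],[0,0,0],[0,0,0],[0,0,0],[0,0,0],[0,0,0],[0,0,0],[0,0,0]]}}

```text
t: 19.15
tool_pos: [0.4897, 0.1901, 0.2023]
eef_rot: [[-0.007, -1.0, 0.008], [-1.0, 0.007, 0.003], [-0.003, -0.008, -1.0]]
force: [1.4, -0.2, -0.1]
finger_gap: 0.475
grasp_force: 0.0
```

{"method": "carry_out", "body": {"dp": [[-3.5,0,0],[0,0,0],[0,0,0],[0,0,0],[0,0,0],[0,0,0],[0,0,0],[0,0,0]], "rot": [[0,0,0],[0,0,0],[0,0,0],[0,0,0],[0,0,0],[0,0,0],[0,0,0],[0,0,0]]}}

```text
t: 19.82
tool_pos: [0.4871, 0.2227, 0.1965]
eef_rot: [[-0.007, -1.0, -0.0], [-1.0, 0.007, -0.0], [0.0, 0.0, -1.0]]
force: [0.2, 0.2, -0.0]
finger_gap: 0.479
grasp_force: 0.0
```

```bash
python3 - <<'E'
from h import *
c=cam("wrist");P=cloud(c);s=status.state();print(s["t"],s["tool_pos"])
cv2.imwrite("pics/w7.png",c["img"]);np.save("pics/w7.npy",P)
m=(P[...,2]>.062)&(P[...,2]<.082)&(P[...,1]<.22)&(P[...,1]>-.03)&(P[...,0]<.6)&(P[...,0]>.38)
q=P[m];print(cv2.minAreaRect((q[:,:2]*1000).astype(np.float32)),np.median(q[:,2]),q.min(0),q.max(0))
H=cv2.cvtColor(c["img"],cv2.COLOR_BGR2HSV)
m=(H[...,2]>150)&(H[...,1]<50)&(P[...,0]>.43)&(P[...,0]<.55)&(P[...,1]<.18)&(P[...,1]>0)
q=P[m];print(len(q),cv2.minAreaRect((q[:,:2]*1000).astype(np.float32)),np.percentile(q[:,2],[2,50,98]))
E
```

```text
19.8667 [0.48708514 0.22287094 0.19659247]
((486.80902099609375, 127.929931640625), (133.18215942382812, 138.89019775390625), 89.67156982421875) 0.07113744655713986 [0.41709844 0.06099658 0.0620109 ] [0.55588898 0.1945464  0.07525358]
3235 ((509.777099609375, 110.73606872558594), (81.27904510498047, 135.7727813720703), 1.684626817703247) [0.00245502 0.02064052 0.07099412]
```

View pics/w7.png

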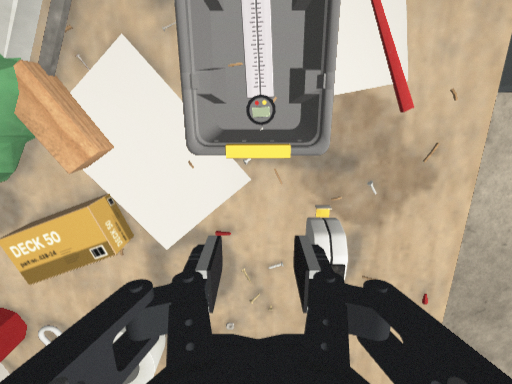

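The finder lies shut and centred in the grey tote, with its hub at (261,109). The grey yellow plate is at (258,151). Now I'll go over the blue tote.

```bash
python3 - <<'E'
from h import *
plan([.49,0.03,.30],180,8)
E
```

```text
yaw now 179.64 pos [0.4871 0.2229 0.1966] turn z -0.006 tilt fix [ 0. -0.  0.]
[2.41, -0.05, -1.29],[2.41, -0.05, -1.29],[2.41, -0.05, -1.29],[2.41, -0.05, -1.29],[2.41, -0.04, -1.29],[2.41, -0.04, -1.29],[2.41, -0.04, -1.29],[2.41, -0.04, -1.29],
rot/row -0.0008 len/row cm 2.74
```

{"method": "carry_out", "body": {"dp": [[2.4,0,-1.3],[2.4,0,-1.3],[2.4,0,-1.3],[2.4,0,-1.3],[2.4,0,-1.3],[2.4,0,-1.3],[2.4,0,-1.3],[2.4,0,-1.3]], "rot": [[0,0,0],[0,0,0],[0,0,0],[0,0,0],[0,0,0],[0,0,0],[0,0,0],[0,0,0]]}}

```text
t: 20.53
tool_pos: [0.4857, 0.0301, 0.3014]
eef_rot: [[-0.006, -1.0, 0.0], [-1.0, 0.006, 0.0], [-0.0, -0.0, -1.0]]
force: [0.7, -0.2, 0.7]
finger_gap: 0.477
grasp_force: 0.0
```

```bash
python3 - <<'E'
from h import *
for i in range(4):cam("side")
c=cam("wrist");q=rim(c,.062,.085,-.4,.05);s=status.state();print(s["tool_pos"])
cv2.imwrite("pics/w8.png",c["img"])
P=cloud(c);print("y range at bench",np.nanmin(P[...,1]),np.nanmax(P[...,1]))
for y in(-.21,-.18,-.15,-.12,-.09,-.06):
    a=q[(abs(q[:,1]-y)<.006)]
    for sgn in(0,1):
        b=a[(a[:,0]>.44)==sgn]
        if len(b):print(y,b[:,0].min().round(4),b[:,0].max().round(4),end=" | ")
    print()
m=(P[...,2]>.062)&(P[...,2]<.082)&(P[...,1]<.22)&(P[...,1]>-.03)&(P[...,0]<.6)&(P[...,0]>.38)
g=P[m]
if len(g):print("grey",len(g),g.min(0),g.max(0))
E
```

```text
rim 2328 ((443.5737609863281, -103.92924499511719), (115.11366271972656, 136.7779541015625), 89.5538558959961) z [0.0657 0.0711 0.0725] [ 0.3748 -0.161   0.062 ] [ 0.5121 -0.0459  0.0739]
[0.48586753 0.03161394 0.30025662]
y range at bench -0.4559503436108554 1.6450633726861716


-0.15 0.3748 0.3837 | -0.15 0.5032 0.5111 | 
-0.12 0.3754 0.3838 | -0.12 0.5036 0.511 | 
-0.09 0.3757 0.3888 | -0.09 0.4998 0.5108 | 
-0.06 0.3762 0.3917 | -0.06 0.4596 0.5116 | 
grey 2921 [ 0.41662028 -0.00560568  0.06202958] [0.5561115  0.19483003 0.07455644]
```

{"method": "carry_out", "body": {"dp": [[3.5,-0.4,0.4],[3.5,-0.4,3],[3.5,-0.4,3],[3.5,-0.4,3],[3.6,-0.5,3],[0,0,3],[0,0,3],[0,0,2]], "rot": [[0,0,0],[0,0,0],[0,0,0],[0,0,0],[0,0,0],[0,0,0],[0,0,0],[0,0,0]], "hand": 0.3}}

```text
t: 21.45
tool_pos: [0.5024, -0.129, 0.1052]
eef_rot: [[-0.005, -1.0, -0.004], [-1.0, 0.005, 0.001], [-0.001, 0.004, -1.0]]
force: [-0.8, 0.6, -0.4]
finger_gap: 0.651
grasp_force: 0.0
```

{"method": "carry_out", "body": {"dp": [[0,0,1.2],[0,0,1.2],[0,0,1.2],[0,0,1.0],[0,0,0.4],[0,0,0],[0,0,0],[0,0,0]], "rot": [[0,0,0],[0,0,0],[0,0,0],[0,0,0],[0,0,0],[0,0,0],[0,0,0],[0,0,0]]}}

```text
t: 22.12
tool_pos: [0.505, -0.1299, 0.0596]
eef_rot: [[-0.005, -1.0, 0.001], [-1.0, 0.005, -0.0], [0.0, -0.001, -1.0]]
force: [-0.4, -0.9, 0.3]
finger_gap: 0.649
grasp_force: 0.0
```

```bash
python3 - <<'E'
from h import *
s=status.state();print(s["t"],s["force"]);plan([.507,-.145,.046],179.5,1)
E
```

```text
22.1167 [-0.37065286 -0.91122978  0.34028401]
yaw now 179.72 pos [ 0.505  -0.1299  0.0596] turn z 0.004 tilt fix [-0.001 -0.     0.   ]
[1.51, -0.21, 1.36],
rot/row 0.0039 len/row cm 2.04
```

{"method": "carry_out", "body": {"dp": [[0.7,-0.1,0],[0.8,-0.1,0],[0,0,0.7],[0,0,0.65],[0,0,0],[0,0,0],[0,0,0],[0,0,0]], "rot": [[0,0,0],[0,0,0],[0,0,0],[0,0,0],[0,0,0],[0,0,0],[0,0,0],[0,0,0]]}}

```text
t: 22.78
tool_pos: [0.5063, -0.1448, 0.0455]
eef_rot: [[-0.005, -1.0, 0.0], [-1.0, 0.005, 0.0], [-0.0, -0.0, -1.0]]
force: [-0.2, -0.3, 0.5]
finger_gap: 0.649
grasp_force: 0.0
```

{"method": "carry_out", "body": {"dp": [[0,0,0],[0,0,0],[0,0,0],[0,0,0],[0,0,0],[0,0,0],[0,0,0],[0,0,0]], "rot": [[0,0,0],[0,0,0],[0,0,0],[0,0,0],[0,0,0],[0,0,0],[0,0,0],[0,0,0]], "hand": -1}}

```text
t: 23.45
tool_pos: [0.5065, -0.1449, 0.0463]
eef_rot: [[-0.005, -1.0, 0.0], [-1.0, 0.005, -0.0], [0.0, -0.0, -1.0]]
force: [-0.9, 0.6, 7.0]
finger_gap: 0.131
grasp_force: 58.2
```

{"method": "carry_out", "body": {"dp": [[0,0,-0.5],[0,0,-1.5],[0,0,-2.5],[0,0,-2.5],[0,0,-2.5],[0,0,-2.5],[0,0,-2.5],[0,0,-1]], "rot": [[0,0,0],[0,0,0],[0,0,0],[0,0,0],[0,0,0],[0,0,0],[0,0,0],[0,0,0]]}}

```text
t: 24.12
tool_pos: [0.5078, -0.1454, 0.204]
eef_rot: [[-0.005, -1.0, 0.004], [-1.0, 0.005, -0.001], [0.001, -0.004, -1.0]]
force: [0.7, -0.3, -1.5]
finger_gap: 0.122
grasp_force: 58.6
```

```bash
python3 - <<'E'
from h import *
s=status.state();print(s["t"],s["tool_pos"],s["finger_gap"],s["force"]);
for i in range(3):cam("side")
c=cam("wrist");s=status.state();print(s["tool_pos"]);z=s["tool_pos"][2];q=rim(c,z-.0,z+.05,-.4,.05);
for lo,hi in((.36,.385),(.385,.41),(.41,.44),(.44,.47),(.47,.5),(.5,.53)):
    a=q[(q[:,0]>lo)&(q[:,0]<hi)]
    if len(a):print(lo,np.percentile(a[:,2],[50,95]).round(4),a[:,1].min().round(4),a[:,1].max().round(4))
E
```

```text
24.1167 [ 0.50782803 -0.14536578  0.20404021] 0.12171932945385544 [ 0.70917912 -0.29811565 -1.48754054]
[ 0.50583988 -0.14478773  0.19936488]
rim 22331 ((442.63812255859375, -160.95648193359375), (164.84820556640625, 137.94247436523438), 89.634521484375) z [0.2011 0.2136 0.2263] [ 0.3741 -0.2436  0.1994] [ 0.5116 -0.0781  0.2454]
0.36 [0.2119 0.2163] -0.218 -0.0781
0.385 [0.2043 0.2169] -0.2428 -0.0816
0.41 [0.2054 0.2089] -0.24 -0.2301
0.44 [0.2068 0.2109] -0.2327 -0.2303
0.47 [0.2142 0.2254] -0.2436 -0.0937
0.5 [0.2255 0.2267] -0.2432 -0.0933
```

{"method": "carry_out", "body": {"dp": [[-3,-0.6,0],[-3,-0.6,0],[-3,-0.6,0],[-3,-0.6,0],[-3,-0.5,0],[-3,-0.5,0],[-3,-0.5,0],[-2.8,-0.5,0]], "rot": [[0,0,0],[0,0,0],[0,0,0],[0,0,0],[0,0,0],[0,0,0],[0,0,0],[0,0,0]]}}

```text
t: 24.98
tool_pos: [0.5502, 0.0943, 0.198]
eef_rot: [[-0.005, -1.0, -0.004], [-1.0, 0.005, -0.001], [0.001, 0.004, -1.0]]
force: [0.3, 0.1, -1.3]
finger_gap: 0.12
grasp_force: 58.6
```

{"method": "carry_out", "body": {"dp": [[0,0,0],[0,0,0],[0,0,0],[0,0,0],[0,0,0],[0,0,0],[0,0,0],[0,0,0]], "rot": [[-0.035,0,0],[-0.035,0,0],[0,0,0],[0,0,0],[0,0,0],[0,0,0],[0,0,0],[0,0,0]]}}

```text
t: 25.65
tool_pos: [0.5513, 0.0925, 0.2007]
eef_rot: [[-0.006, -0.998, -0.069], [-1.0, 0.006, 0.0], [-0.0, 0.069, -0.998]]
force: [0.2, -1.1, -1.9]
finger_gap: 0.12
grasp_force: 58.6
```

```bash
python3 - <<'E'
from h import *
c=cam("wrist");s=status.state();print(s["t"],s["tool_pos"]);cv2.imwrite("pics/w9.png",c["img"]);z=s["tool_pos"][2];q=rim(c,z+.005,z+.05,-.4,.25);
for lo,hi in((.36,.41),(.41,.43),(.43,.45),(.45,.47),(.47,.5),(.5,.53),(.53,.57)):
    a=q[(q[:,0]>lo)&(q[:,0]<hi)]
    if len(a):print(lo,np.percentile(a[:,2],[50,95]).round(4),a[:,1].min().round(4),a[:,1].max().round(4))
e=q[q[:,1]<.08]
for y in (.01,.02,.04,.06,.08):
    a=q[abs(q[:,1]-y)<.005]; print(y,a[:,0].min(),a[:,0].max())
E
```

```text
25.7 [0.55142529 0.09255978 0.20075067]
rim 23045 ((488.7548828125, 76.49461364746094), (164.20787048339844, 137.7777099609375), 89.64353942871094) z [0.2075 0.2195 0.2264] [ 0.4203 -0.0059  0.2058] [0.5577 0.159  0.2461]
0.41 [0.2207 0.2252] 0.0182 0.159
0.43 [0.2119 0.221 ] -0.0054 0.1556
0.45 [0.2234 0.2257] -0.0052 0.0071
0.47 [0.2112 0.2143] 0.0049 0.0072
0.5 [0.2243 0.2264] -0.0058 0.0071
0.53 [0.2253 0.2267] -0.0059 0.1438
0.01 0.43076490204961193 0.5571913530257794
0.02 0.4295172971442719 0.5573047636256246
0.04 0.4261808510483661 0.5573679411448151
0.06 0.4270938978262462 0.5575607167361419
0.08 0.4241845478292594 0.5575921827486916
```

{"method": "carry_out", "body": {"dp": [[0.2,0.2,0],[0,-0.1,1.5],[0,-0.11,1.5],[0,-0.1,1.5],[0,-0.1,1.5],[0,-0.08,1.2],[0,-0.05,0.8],[0,0,0]], "rot": [[0,0,0],[0,0,0],[0,0,0],[0,0,0],[0,0,0],[0,0,0],[0,0,0],[0,0,0]]}}

```text
t: 26.37
tool_pos: [0.548, 0.0905, 0.1189]
eef_rot: [[-0.005, -0.997, -0.073], [-1.0, 0.005, -0.0], [0.001, 0.073, -0.997]]
force: [-1.1, -0.8, -1.8]
finger_gap: 0.126
grasp_force: 58.4
```

```bash
python3 - <<'E'
from h import *
s=status.state();print(s["t"],s["tool_pos"],s["force"],s["ft_torque"])
c=cam("wrist");s=status.state();z=s["tool_pos"][2];q=rim(c,z+.005,z+.04,-.4,.25)
for lo,hi in((.41,.43),(.43,.45),(.45,.47),(.47,.5),(.5,.53),(.53,.57)):
    a=q[(q[:,0]>lo)&(q[:,0]<hi)]
    if len(a):print(lo,np.percentile(a[:,2],[50,95]).round(4),a[:,1].min().round(4))
P=cloud(c);H=cv2.cvtColor(c["img"],cv2.COLOR_BGR2HSV)
m=(P[...,2]>.06)&(P[...,2]<.078)&(P[...,1]<.2)&(P[...,1]>-.03)&(P[...,0]<.6)&(P[...,0]>.4)
g=P[m];print("grey",len(g));print(g.min(0),g.max(0)) if len(g) else 0
E
```

```text
26.3667 [0.54798021 0.09045244 0.11888841] [-1.14956687 -0.80509085 -1.83526636] [ 0.01503903 -0.20966533 -0.03318192]
rim 22521 ((485.25555419921875, 74.50596618652344), (164.3322296142578, 138.09288024902344), 89.65762329101562) z [0.1267 0.1387 0.1446] [ 0.4166 -0.0079  0.125 ] [0.5544 0.1571 0.1472]
0.41 [0.1348 0.1435] 0.0084
0.43 [0.1312 0.1431] -0.0073
0.45 [0.1318 0.1442] -0.0066
0.47 [0.1302 0.1327] 0.0029
0.5 [0.1428 0.1447] -0.0079
0.53 [0.1435 0.1449] -0.0078
grey 21328
[ 0.43447252 -0.00100618  0.06023648] [0.55587862 0.1836392  0.07799964]
```

{"method": "carry_out", "body": {"dp": [[0,-0.07,0.4],[0,-0.07,0.4],[0,-0.03,0.3],[0,0,0.2],[0,0,0],[0,0,0],[0,0,0],[0,0,0]], "rot": [[0,0,0],[0,0,0],[0,0,0],[0,0,0],[0,0,0],[0,0,0],[0,0,0],[0,0,0]]}}

```text
t: 27.08
tool_pos: [0.5502, 0.0908, 0.1076]
eef_rot: [[-0.005, -0.998, -0.07], [-1.0, 0.005, 0.0], [-0.0, 0.07, -0.998]]
force: [0.2, 0.8, -0.9]
finger_gap: 0.121
grasp_force: 58.6
```

```bash
python3 - <<'E'
from h import *
s=status.state();print(s["t"],s["tool_pos"],s["force"],s["ft_torque"])
c=cam("wrist");s=status.state();z=s["tool_pos"][2];q=rim(c,z+.005,z+.04,-.4,.25)
for lo,hi in((.41,.43),(.43,.45),(.45,.47),(.47,.5),(.5,.53),(.53,.57)):
    a=q[(q[:,0]>lo)&(q[:,0]<hi)]
    if len(a):print(lo,np.percentile(a[:,2],[50,95]).round(4),a[:,1].min().round(4))
E
```

```text
27.0833 [0.55024925 0.09084946 0.10759613] [ 0.20484049  0.77690345 -0.8839263 ] [-0.01356971 -0.19117412 -0.00260069]
rim 23036 ((487.6250915527344, 74.69900512695312), (164.30149841308594, 137.7675323486328), 89.68329620361328) z [0.1144 0.1265 0.1333] [ 0.419  -0.0076  0.1126] [0.5567 0.1572 0.1443]
0.41 [0.1257 0.1322] 0.0114
0.43 [0.1187 0.1272] -0.007
0.45 [0.1215 0.1329] -0.0069
0.47 [0.1181 0.1212] 0.0032
0.5 [0.1312 0.1334] -0.0076
0.53 [0.1322 0.1337] -0.0074
```

{"method": "carry_out", "body": {"dp": [[0,0,0.1],[0,0,0.1],[0,0,0],[0,0,0],[0,0,0],[0,0,0],[0,0,0],[0,0,0]], "rot": [[0,0,0],[0,0,0],[0,0,0],[0,0,0],[0,0,0],[0,0,0],[0,0,0],[0,0,0]]}}

```text
t: 27.8
tool_pos: [0.5506, 0.0909, 0.1061]
eef_rot: [[-0.005, -0.998, -0.069], [-1.0, 0.005, 0.001], [-0.0, 0.069, -0.998]]
force: [0.2, -0.4, 6.0]
finger_gap: 0.121
grasp_force: 61.0
```

{"method": "carry_out", "body": {"dp": [[0,0,0],[0,0,0],[0,0,0],[0,0,0],[0,0,0],[0,0,0],[0,0,0],[0,0,0]], "rot": [[0,0,0],[0,0,0],[0,0,0],[0,0,0],[0.035,0,0],[0.035,0,0],[0,0,0],[0,0,0]], "hand": -0.2}}

```text
t: 28.47
tool_pos: [0.5493, 0.0908, 0.1054]
eef_rot: [[-0.005, -1.0, -0.001], [-1.0, 0.005, -0.0], [0.0, 0.001, -1.0]]
force: [0.5, 0.4, 0.1]
finger_gap: 0.397
grasp_force: 0.0
```

{"method": "carry_out", "body": {"dp": [[0,0,-1],[0,0,-2],[0,0,-3],[0,0,-3],[0,0,-3],[0,0,-3],[0,0,-1],[0,0,0]], "rot": [[0,0,0],[0,0,0],[0,0,0],[0,0,0],[0,0,0],[0,0,0],[0,0,0],[0,0,0]]}}

```text
t: 29.13
tool_pos: [0.5522, 0.0911, 0.2694]
eef_rot: [[-0.005, -1.0, 0.006], [-1.0, 0.005, 0.001], [-0.001, -0.006, -1.0]]
force: [-0.7, 0.1, 0.3]
finger_gap: 0.396
grasp_force: 0.0
```

```bash
python3 - <<'E'
from h import *
s=status.state();print(s["t"],s["tool_pos"],s["force"],s["ft_torque"])
for i in range(3):cam("side")
c=cam("wrist");s=status.state();print(s["tool_pos"]);cv2.imwrite("pics/w10.png",c["img"]);q=rim(c,.115,.16,-.4,.25)
for lo,hi in((.41,.43),(.43,.45),(.45,.47),(.47,.5),(.5,.53),(.53,.57)):
    a=q[(q[:,0]>lo)&(q[:,0]<hi)]
    if len(a):print(lo,np.percentile(a[:,2],[50,95]).round(4),a[:,1].min().round(4))
# tape estimate from the side camera
t=cam("side");P=cloud(t);m=(P[...,2]>.055)&(P[...,2]<.08)&(P[...,0]>.33)&(P[...,0]<.46)&(P[...,1]>.25)&(P[...,1]<.4)
g=P[m];print("tape",len(g));print(g.min(0),g.max(0),cv2.minAreaRect((g[:,:2]*1000).astype(np.float32))) if len(g) else 0
plan([.41,.40,.26],None,8)
E
```

```text
29.1333 [0.55221451 0.09113932 0.26935083] [-0.66724155  0.0581861   0.28158796] [ 0.00400438 -0.04548888  0.00521294]
[0.54909652 0.09064874 0.26363412]
rim 8661 ((487.999267578125, 90.1711196899414), (196.88690185546875, 136.4704132080078), 89.72307586669922) z [0.1175 0.1305 0.1331] [ 0.4194 -0.0084  0.115 ] [0.5562 0.1887 0.136 ]
0.41 [0.1307 0.1323] -0.0065
0.43 [0.1201 0.1318] -0.0066
0.45 [0.1312 0.134 ] -0.0082
0.47 [0.1328 0.1342] -0.0083
0.5 [0.1317 0.1339] -0.0084
0.53 [0.1307 0.1325] -0.0072
tape 140
[0.38616916 0.28756399 0.05500096] [0.42711201 0.34537074 0.07538629] ((406.9172058105469, 316.5439147949219), (40.412071228027344, 56.866432189941406), 1.58101224899292)
yaw now 179.7 pos [0.549  0.0906 0.2635] turn z -0.0 tilt fix [ 0.003 -0.001  0.   ]
[-3.86, 1.76, 0.05],[-3.86, 1.76, 0.05],[-3.86, 1.76, 0.05],[-3.86, 1.76, 0.05],[-3.86, 1.76, 0.05],[-3.86, 1.76, 0.05],[-3.86, 1.76, 0.05],[-3.86, 1.76, 0.05],
rot/row -0.0 len/row cm 4.24
```

{"method": "carry_out", "body": {"dp": [[-2.6,1.2,0],[-2.6,1.2,0],[-2.6,1.2,0],[-2.6,1.2,0],[-2.6,1.2,0],[-2.6,1.2,0],[-2.6,1.2,0],[-2.6,1.2,0]], "rot": [[0,0,0],[0,0,0],[0,0,0],[0,0,0],[0,0,0],[0,0,0],[0,0,0],[0,0,0]], "hand": 1}}

```text
t: 30.05
tool_pos: [0.4536, 0.3, 0.2639]
eef_rot: [[-0.005, -1.0, -0.002], [-1.0, 0.005, -0.002], [0.002, 0.002, -1.0]]
force: [0.5, 1.3, 0.5]
finger_gap: 0.998
grasp_force: 0.0
```

{"method": "carry_out", "body": {"dp": [[-2.6,1.1,0],[-2.6,1.1,0],[-2.6,1.1,0],[-2.6,1.1,0],[0,0,0],[0,0,0],[0,0,0],[0,0,0]], "rot": [[0,0,0],[0,0,0],[0,0,0],[0,0,0],[0,0,0],[0,0,0],[0,0,0],[0,0,0]]}}

```text
t: 30.72
tool_pos: [0.4117, 0.4024, 0.2647]
eef_rot: [[-0.006, -1.0, -0.001], [-1.0, 0.006, -0.001], [0.001, 0.001, -1.0]]
force: [0.1, -1.0, 0.9]
finger_gap: 0.997
grasp_force: 0.0
```

```bash
python3 - <<'E'
from h import *
c=cam("wrist");P=cloud(c);s=status.state();print(s["t"],s["tool_pos"],s["joints"])
cv2.imwrite("pics/w11.png",c["img"])
for lo in(.02,.045,.06):
    m=(P[...,2]>lo)&(P[...,2]<.078)&(P[...,0]>.33)&(P[...,0]<.46)&(P[...,1]>.24)&(P[...,1]<.38)
    k,l,st,_=cv2.connectedComponentsWithStats(m.astype(np.uint8));g=P[l==1+st[1:,4].argmax()]
    print(len(g),g.min(0).round(4),g.max(0).round(4),cv2.minAreaRect((g[:,:2]*1000).astype(np.float32)))
for y in(.29,.30,.31,.32,.33,.34):
    a=g[abs(g[:,1]-y)<.004]
    if len(a):print(y,a[:,0].min().round(4),a[:,0].max().round(4),np.median(a[:,2]).round(4))
E
```

```text
30.7667 [0.41188863 0.40240706 0.2649671 ] [ 7.73890776e-01  2.57820431e-01 -4.50355700e-02  1.26890118e+00
 -2.36632037e-04 -7.90378926e-01]
1968 [0.3859 0.2813 0.0237] [0.4246 0.356  0.0701] ((405.1383972167969, 318.6343688964844), (74.66740417480469, 38.599605560302734), 89.74678039550781)
1873 [0.3859 0.2859 0.045 ] [0.4246 0.3545 0.0701] ((405.17498779296875, 320.1681213378906), (68.50428771972656, 38.5400276184082), 89.74678039550781)
1213 [0.387  0.3004 0.06  ] [0.4244 0.3447 0.0701] ((405.660888671875, 322.7908020019531), (37.274295806884766, 44.361690521240234), 0.9678548574447632)
0.3 0.3885 0.4231 0.0612
0.31 0.3873 0.4243 0.0643
0.32 0.3871 0.4244 0.0676
0.33 0.3882 0.4235 0.0678
0.34 0.388 0.4238 0.0678
```

{"method": "carry_out", "body": {"dp": [[2.8,0.2,1],[2.8,0.2,1.5],[2.8,0.2,2],[0,0,3.5],[0,0,3.5],[0,0,3.5],[0,0,3],[0,0,2]], "rot": [[0,0,0],[0,0,0],[0,0,0],[0,0,0],[0,0,0],[0,0,0],[0,0,0],[0,0,0]]}}

```text
t: 31.43
tool_pos: [0.4041, 0.3173, 0.0627]
eef_rot: [[-0.007, -1.0, -0.002], [-1.0, 0.007, -0.002], [0.002, 0.002, -1.0]]
force: [0.7, -1.2, 0.3]
finger_gap: 1.001
grasp_force: 0.0
```

{"method": "carry_out", "body": {"dp": [[0,0,1.5],[0,0,1.5],[0,0,1],[0,0,0.3],[0,0,0],[0,0,0],[0,0,0],[0,0,0]], "rot": [[0,0,0],[0,0,0],[0,0,0],[0,0,0],[0,0,0],[0,0,0],[0,0,0],[0,0,0]]}}

```text
t: 32.1
tool_pos: [0.4059, 0.3201, 0.0234]
eef_rot: [[-0.005, -1.0, 0.001], [-1.0, 0.005, 0.001], [-0.001, -0.001, -1.0]]
force: [0.3, 0.5, 0.8]
finger_gap: 1.0
grasp_force: 0.0
```

```bash
python3 - <<'E'
from h import *
s=status.state();print(s["t"],s["force"]);plan([.4055,.3185,.022],None,1)
E
```

```text
32.1 [0.28328408 0.46691408 0.83376547]
yaw now 179.69 pos [0.4059 0.3201 0.0234] turn z -0.0 tilt fix [-0.001  0.001  0.   ]
[0.16, 0.04, 0.14],
rot/row -0.0 len/row cm 0.21
```

{"method": "carry_out", "body": {"dp": [[0,0,0],[0,0,0],[0,0,0],[0,0,0],[0,0,0],[0,0,0],[0,0,0],[0,0,0]], "rot": [[0,0,0],[0,0,0],[0,0,0],[0,0,0],[0,0,0],[0,0,0],[0,0,0],[0,0,0]], "hand": -1}}

```text
t: 32.77
tool_pos: [0.4054, 0.3197, 0.0227]
eef_rot: [[-0.005, -1.0, 0.001], [-1.0, 0.005, 0.0], [-0.0, -0.001, -1.0]]
force: [0.7, -1.1, 4.9]
finger_gap: 0.435
grasp_force: 60.0
```

{"method": "carry_out", "body": {"dp": [[0,0,-1],[0,0,-2.5],[0,0,-3.5],[0,0,-3.5],[0,0,-3.5],[0,0,-3.5],[0,0,-3],[0,0,-2]], "rot": [[0,0,0],[0,0,0],[0,0,0],[0,0,0],[0,0,0],[0,0,0],[0,0,0],[0,0,0]]}}

```text
t: 33.43
tool_pos: [0.4052, 0.3197, 0.2507]
eef_rot: [[-0.005, -1.0, 0.002], [-1.0, 0.005, 0.002], [-0.002, -0.002, -1.0]]
force: [0.9, -0.6, -4.6]
finger_gap: 0.434
grasp_force: 61.0
```

{"method": "carry_out", "body": {"dp": [[2.2,-0.8,0],[3.2,-1.2,0],[3.2,-1.2,0],[3.2,-1.2,0],[3.2,-1.2,0],[3.2,-1.2,0],[2.3,-0.9,0],[1,-0.4,0]], "rot": [[0,0,0],[0,0,0],[0,0,0],[0,0,0],[0,0,0],[0,0,0],[0,0,0],[0,0,0]]}}

```text
t: 34.1
tool_pos: [0.485, 0.1011, 0.2471]
eef_rot: [[-0.008, -1.0, -0.001], [-1.0, 0.008, -0.001], [0.001, 0.001, -1.0]]
force: [-0.6, 1.0, -3.3]
finger_gap: 0.434
grasp_force: 61.0
```

```bash
python3 - <<'E'
from h import *
for i in range(3):cam("side")
s=status.state();print(s["t"],s["force"],s["finger_gap"],s["grasp_force"])
c=cam("wrist");rim(c,.12,.145,-.2,.25)
t=cam("side");P=cloud(t)
plan([.487,.105,.088],179.7,1)
E
```

```text
34.25 [ 0.28425621  0.2315756  -3.17511909] 0.4310751927602494 60.9946346108336
rim 6863 ((487.6414489746094, 85.4760513305664), (188.61572265625, 136.1712188720703), 89.862548828125) z [0.1206 0.1312 0.1335] [ 0.4194 -0.0089  0.12  ] [0.5559 0.1796 0.1353]
yaw now 179.74 pos [0.4844 0.105  0.2472] turn z 0.001 tilt fix [ 0.001  0.001 -0.   ]
[0.0, -0.28, 15.92],
rot/row 0.0008 len/row cm 15.92
```

{"method": "carry_out", "body": {"dp": [[0,-0.3,0.5],[0,0,2],[0,0,2.5],[0,0,2.5],[0,0,2.5],[0,0,2],[0,0,1.5],[0,0,0.5]], "rot": [[0,0,0],[0,0,0],[0,0,0],[0,0,0],[0,0,0],[0,0,0],[0,0,0],[0,0,0]]}}

```text
t: 35.02
tool_pos: [0.4858, 0.1048, 0.1045]
eef_rot: [[-0.003, -1.0, -0.004], [-1.0, 0.003, -0.001], [0.001, 0.004, -1.0]]
force: [-0.4, -0.7, -3.4]
finger_gap: 0.429
grasp_force: 60.8
```

{"method": "carry_out", "body": {"dp": [[0,0,0.6],[0,0,0.5],[0,0,0.4],[0,0,0.2],[0,0,0.1],[0,0,0],[0,0,0],[0,0,0]], "rot": [[0,0,0],[0,0,0],[0,0,0],[0,0,0],[0,0,0],[0,0,0],[0,0,0],[0,0,0]]}}

```text
t: 35.68
tool_pos: [0.4884, 0.1042, 0.0898]
eef_rot: [[-0.005, -1.0, 0.001], [-1.0, 0.005, 0.0], [-0.0, -0.001, -1.0]]
force: [-0.7, 1.1, -3.8]
finger_gap: 0.429
grasp_force: 60.8
```

```bash
python3 - <<'E'
from h import *
s=status.state();print(s["t"],s["force"],s["tool_pos"],s["ft_torque"])
E
```

```text
35.6833 [-0.67600284  1.12559298 -3.82640919] [0.48837847 0.10415143 0.08979786] [-0.00682259 -0.04012916  0.01136883]
```

Lowering the last 4 mm until it touches, then releasing.

{"method": "carry_out", "body": {"dp": [[0,0,0.2],[0,0,0.1],[0,0,0.1],[0,0,0],[0,0,0],[0,0,0],[0,0,0],[0,0,0]], "rot": [[0,0,0],[0,0,0],[0,0,0],[0,0,0],[0,0,0],[0,0,0],[0,0,0],[0,0,0]]}}

```text
t: 36.35
tool_pos: [0.4882, 0.1041, 0.0859]
eef_rot: [[-0.005, -1.0, 0.0], [-1.0, 0.005, 0.0], [-0.0, -0.0, -1.0]]
force: [-2.4, -0.0, 6.2]
finger_gap: 0.434
grasp_force: 61.8
```

{"method": "carry_out", "body": {"dp": [[0,0,0],[0,0,0],[0,0,0],[0,0,0],[0,0,0],[0,0,0],[0,0,0],[0,0,0]], "rot": [[0,0,0],[0,0,0],[0,0,0],[0,0,0],[0,0,0],[0,0,0],[0,0,0],[0,0,0]], "hand": 0.15}}

```text
t: 37.02
tool_pos: [0.4881, 0.1041, 0.0854]
eef_rot: [[-0.005, -1.0, 0.0], [-1.0, 0.005, -0.0], [0.0, -0.0, -1.0]]
force: [0.0, 0.8, 0.1]
finger_gap: 0.579
grasp_force: 0.0
```

{"method": "carry_out", "body": {"dp": [[0,0,-1],[0,0,-2],[0,0,-3],[0,0,-3],[0,0,-3],[-3,0,-3],[-3,0,0],[-3,0,0]], "rot": [[0,0,0],[0,0,0],[0,0,0],[0,0,0],[0,0,0],[0,0,0],[0,0,0],[0,0,0]]}}

```text
t: 37.68
tool_pos: [0.4901, 0.1949, 0.2384]
eef_rot: [[-0.007, -1.0, 0.005], [-1.0, 0.007, 0.002], [-0.002, -0.005, -1.0]]
force: [0.8, -0.2, -0.3]
finger_gap: 0.573
grasp_force: 0.0
```

{"method": "carry_out", "body": {"dp": [[-3,0,0],[-1,0,0],[0,0,0],[0,0,0],[0,0,0],[0,0,0],[0,0,0],[0,0,0]], "rot": [[0,0,0],[0,0,0],[0,0,0],[0,0,0],[0,0,0],[0,0,0],[0,0,0],[0,0,0]]}}

```text
t: 38.35
tool_pos: [0.4888, 0.2327, 0.2349]
eef_rot: [[-0.007, -1.0, -0.0], [-1.0, 0.007, -0.0], [0.0, 0.0, -1.0]]
force: [0.7, -0.0, -0.4]
finger_gap: 0.575
grasp_force: 0.0
```

```bash
python3 - <<'E'
from h import *
s=status.state();print(s["t"],s["force"],s["tool_pos"])
c=cam("wrist");q=rim(c,.12,.14,-.2,.25);P=cloud(c)
for lo,hi in((.41,.43),(.45,.47),(.47,.5),(.53,.57)):
    a=q[(q[:,0]>lo)&(q[:,0]<hi)]
    if len(a):print(lo,np.percentile(a[:,2],[50,95]).round(4),a[:,1].min().round(4),a[:,1].max().round(4))
H=cv2.cvtColor(c["img"],cv2.COLOR_BGR2HSV)
m=(H[...,1]<60)&(P[...,2]>.085)&(P[...,2]<.15)&(P[...,0]>.44)&(P[...,0]<.535)&(P[...,1]>.03)&(P[...,1]<.18);m[240:]=0
g=P[m];print(len(g),g.min(0),g.max(0),np.percentile(g[:,2],95),cv2.minAreaRect((g[:,:2]*1000).astype(np.float32)))
m=(P[...,2]>.062)&(P[...,2]<.08)&(P[...,0]>.4)&(P[...,0]<.57)&(P[...,1]>.12)&(P[...,1]<.21)
g=P[m];print("grey",len(g),g.min(0),g.max(0))
E
```

```text
38.35 [ 0.72639791 -0.0075334  -0.44944638] [0.48876041 0.23268129 0.23493059]
rim 5795 ((487.8829650878906, 133.4644317626953), (112.10427856445312, 136.63768005371094), 89.84178161621094) z [0.1205 0.1309 0.1324] [0.4195 0.0772 0.12  ] [0.5562 0.1897 0.1339]
0.41 [0.1308 0.1324] 0.0776 0.1896
0.45 [0.1309 0.1324] 0.18 0.1896
0.47 [0.1311 0.1324] 0.1798 0.1894
0.53 [0.1309 0.1325] 0.0772 0.189
3989 [0.46823542 0.07433021 0.090128  ] [0.50703714 0.14051442 0.13367188] 0.13202142788623186 ((487.5321960449219, 107.38832092285156), (66.0850601196289, 38.70079803466797), 89.40708923339844)
grey 3203 [0.43604841 0.12000661 0.06200107] [0.54027014 0.17393038 0.07999759]
```

```bash
python3 -c "
from station import job
print(job.finish_job())"
```

```text
the job is handed in; nothing more can be done
None
```

The kit is packed and handed in at about 38 s of the 69 s allowed; no verdict came back. On my last measurements the angle finder is shut in the grey tote, the blue tote is level on the saddles turned end for end, and the tape measure stands upright in it.

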